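Load capped sample jars on the shaker and cam-lock the clamp bar

ROBOT

A 6-joint arm with a two-finger parallel gripper is mounted at the origin on the work surface. World frame = base frame: x ahead of the robot, y to its left, z up, the work surface at z = 0. Lengths are in m, angles in rad, forces in N, time in s.
With the tool pointing down it reaches from about 0.35 to 0.975 m from the base axis. Payload 4.9 kg.
Tool frame: the origin (TCP) lies midway between the tips of the shut fingers; the grasp point (between the pads) lies 19 mm behind it; x points along the fingers, z is the direction in which the jaws open and shut, and the axes are right-handed (so a half turn about x gives the same grasp; the last joint's range is limited). The gripper opens to 85 mm and grips with 20 to 120 N. Pads are 22 mm wide; open, the fingers measure 114 mm over their backs; the gripper's body (76 mm by 85 mm) begins 54 mm behind the grasp point. The pads swing forward as they close: fully open they stand 13 mm farther back than shut.
Start: joints at [-1.35, 0.053, 1.613, -0, 1.476, -0.119], TCP at [0.208, -0.589, 0.231] pointing down, gripper open.
Joint ranges: [-3.01, 3.01], [-1.01, 2.22], [0.06, 2.58], [-1.02, 4.17], [0.09, 2.62], [-3.14, 3.14]. Speed limits (rad/s): [2.57, 2.57, 3.14, 3.14, 3.14, 3.14].

INTERFACE

Orientations are given as a unit quaternion [w, x, y, z].
In Python, from plant import state, cams, workorder, nets gives the robot as it stands.
- The arm moves only by the tool play_rows, never from a script. Its argument "motion" is a list of rows, each a list of 3 entries, a list of its own where there are three numbers: the closure, from -1 (fully open) to 1 (shut), then the shift along the world's x, y, z in m, then the turn about the world's z in rad. A call has 1 to 5 rows; each row is the pose to reach, as a shift and turn from the pose commanded when the call began; what a row does not reach only later rows make up. A row lasts 1/10 s, in which the tool goes at most 50 mm and 8.59 degrees, less where a joint would pass 70% of its speed; a pose out of reach is approached as far as the arm can. A call with a gripper value outside its range is refused whole. The fingers move at their own pace and stop on an object; the grip force is fixed at half the most. Time passes only in rows, so rows that repeat a pose let the fingers close. It gives the time, the measured TCP pose, the force and the opening at its end, in the units of the state.
- state(): the state, without advancing time (a new reading comes with each control period).
- cams.grab_frame(name): name is "side" or "top" or "wrist"; returns (picture, depth): 420x560x3 uint8, red, green, blue; 420x560 float32, m along the optical axis (not along the pixel's ray), 0 where there is no reading.
- cams.camera_info(name): a dict with "K" (3x3 intrinsics, pixels), "k1" (the pictures are not rectified: a ray, as slopes to the right and down, at radius r is drawn at 1 + k1 r^2 times it, then the intrinsics apply), "rvec" (rotation vector, rad) and "tvec" (3), from world to camera coordinates, as OpenCV has them. Camera axes: x right, y down, z forward; pixel columns grow to the right and rows downward; lengths in m; the calibration is good to about 2 mm. A picture is of the moment at which its call begins: read the wrist's pose just before it. camera_info takes no time and is no camera call; for the wrist camera it gives the pose at the moment of the call.
- workorder.job_done(): hands the job in, once; it reports no verdict.
Trained networks look in the newest picture that a camera, given by its name, has taken for a name from the list of things; names that differ only in an ending like _2 or _b are one class to them, and where a whole thing is asked for, a point or a joint stands for the part that bears it (a point fixed in the world has none). Each returns a list of dicts, best first, with "score" (0 to 1); they miss things now and then, are a little off and sometimes report something else, mostly with a low value. They report only what shows in the picture. A call takes as long as a camera call. They do not tell look-alikes from the thing itself.
- nets.recognise(camera, target): "at" ([x, y, z] in m, in world coordinates, good to about 4 mm: the middle of the surface that is visible of it).
- nets.landmark_of(camera, target): "at" ([x, y, z] in m, in world coordinates, good to about 4 mm: a listed point, or the origin of a listed thing).
The state is a dict: "time": time; "joint_pos": joint angles; "joint_vel": joint speeds; "joint_efforts": joint torques, N m; "tool_pos": TCP position; "tool_rot": TCP orientation; "contact_force": force on the tool from outside, world axes, zero at the start; "ft_torque": the same for the moment, N m; "gripper_width": opening from 0.0 (shut) to 1.0 (fully open).
Only numpy, scipy, OpenCV 4.12 (cv2) and the standard library are available. Lean on these libraries where they do the work, as an engineer would, in place of code of your own. Each camera call takes 0.05 s, during which the arm holds its last target.

TASK

Get the jars on the bench ready for shaking: flip the shaker's cam lever over to free the clamp bar, slide the bar well back, push onto each jar the lid that fits its mouth, and stand all the jars upright on the platform between the two bars. Then slide the clamp bar up snug against the jars and flip the lever fully over again to lock it. A lid without a jar is simply left over; leave the other things on the bench where they are.

Things in the scene. Friction and masses are not known exactly. Their poses are not given: they have to be found in the camera images.
- platform (a point): Point on the top face of the shaker's platform, 75 mm above the bench, midway between the side rails. +x: from clamp bar to back bar; +y: along the bars, away from the lever; z up. The shaker, a low pale box (x -147 to +120, y -175 to +175 mm) stands fast; place and yaw vary. Jars go between the two bars, their centres at y -105 to +105 mm, any order (three fit at -82, 0, +82).
- back_bar (a point): Middle of the inner face of the fixed back bar: platform x = +95, y = 0, 9 mm above the platform. The dark steel bar is 18 mm high and spans y -160 to +160 mm. Axes as the platform's.
- bar_face (a point): Middle of the clamp bar's face toward the back bar, 9 mm above the platform; its distance in x from back_bar is the clear gap, at the start 20 to 40 mm (locked), at most 100 mm (stops), 54 mm when snug on jars. The bar is 16 mm thick, 18 mm high, y -148 to +148; two arms, 22 mm wide, 10 mm high, 120 mm long, run back from its ends between side rails. x to the back bar, z up.
- bar_post (a point): Middle of the upright black grip post used to slide the clamp bar: 16 mm diameter, from 18 to 52 mm above the platform (this point 35 mm), on a tab behind the middle of the bar, 28 mm behind its face toward the jars. The bar with arms and post is one loose steel part of 0.5 kg, captive in the rails; freed, it slides with 2 to 5 N and stays where left.
- cam_lever (a joint): Cam lever angle in rad: 0 = locked, leaning 0.5 rad from upright toward the platform's +y; 1.0 = free, leaning 0.5 rad toward -y. It turns about the platform's x axis and stays where left. Below about 0.5 rad its cam presses the clamp bar's arm down and holds it against a 25 N pull (up to 6 mm of play). Flipping takes some 3 to 12 N pushed sideways at its end.
- lever_tip (a point): Centre of the black ball (18 mm diameter) at the end of the cam lever, 85 mm from its pivot; the lever's rod is 10 mm thick.
- lever_pivot (a point): The lever's pivot, fixed on the shaker above the clamp bar's -y arm: platform x = -45, y = -137 mm, 19 mm above the platform; axes as the platform's. Two cheeks (46 mm along y, 34 mm over both in x) rise to 30 mm above the platform here.
- jar_wide_c (a point): The white plastic jar with the widest mouth, open, upright on the bench; may be absent. Body 54 mm diameter up to 36 mm high, then a neck 52 mm outside, 44 mm bore; rim 52 mm above its foot. About 90 g. This point: on its axis, half-way up (26 mm above its foot); z up its axis.
- jar_mid_c (a point): The white plastic jar with the middle mouth, open, upright on the bench; may be absent. Body 54 mm diameter up to 36 mm high, then a neck 43 mm outside, 35 mm bore; rim 52 mm above its foot. About 90 g. This point: on its axis, half-way up (26 mm above its foot); z up its axis.
- jar_narrow_c (a point): The white plastic jar with the narrowest mouth, open, upright on the bench; may be absent. Body 54 mm diameter up to 36 mm high, then a neck 34 mm outside, 26 mm bore; rim 52 mm above its foot. About 90 g. This point: on its axis, half-way up (26 mm above its foot); z up its axis.
- lid_wide_c (a point): Blue push-in lid for the jar with the widest mouth (44 mm bore); spare if that jar is absent. Lies knob up: plug 40 mm diameter, 7 mm deep, below a flange 52 mm diameter, 4 mm thick, below a knob 14 mm diameter, 15 mm tall to grip; 26 mm in all. This point: on its axis, half-way up, 13 mm above the plug's end and 5.5 mm below the knob's middle. Pushed in, it is 32 mm above the jar's point.
- lid_mid_c (a point): Blue push-in lid for the jar with the middle mouth (35 mm bore); spare if that jar is absent. Lies knob up: plug 31 mm diameter, 7 mm deep, below a flange 43 mm diameter, 4 mm thick, below a knob 14 mm diameter, 15 mm tall to grip; 26 mm in all. This point: on its axis, half-way up, 13 mm above the plug's end and 5.5 mm below the knob's middle. Pushed in, it is 32 mm above the jar's point.
- lid_narrow_c (a point): Blue push-in lid for the jar with the narrowest mouth (26 mm bore); spare if that jar is absent. Lies knob up: plug 22 mm diameter, 7 mm deep, below a flange 34 mm diameter, 4 mm thick, below a knob 14 mm diameter, 15 mm tall to grip; 26 mm in all. This point: on its axis, half-way up, 13 mm above the plug's end and 5.5 mm below the knob's middle. Pushed in, it is 32 mm above the jar's point.
- beaker: A small glass beaker, 48 mm diameter, 60 mm high, among the jars; leave it alone. Origin: centre of its underside.
- timer: A grey bench timer, 50 by 45 by 22 mm, among the jars; leave it alone. Origin: centre of its underside.
- weight: A brass weight, 34 mm diameter, 46 mm high, among the jars; leave it alone. Origin: centre of its underside.
- dish: A clear flat dish, 88 mm diameter, 15 mm high, beyond the jars; leave it alone. Origin: centre of its underside.
- tube: A clear tube 115 mm long with a blue cap 33 mm diameter, lying beyond the jars; leave it alone. Origin: centre of its underside.
- tape: A roll of paper tape, 80 mm diameter, 19 mm high; leave it alone. Origin: centre of its underside.
Things that resemble listed ones, but are neither listed nor needed, are in the scene too. Leave any turquoise look-alike of the part that bears lid_mid_c alone.

How it is judged:
On the way, in this order (a step that is already met when the one before it is completed fails the run):
1. the cam lever is flipped over to free (value of joint cam_lever above 0.8 rad), for 0.2 s.
2. the clamp bar is slid back, so that the gap is over 75 mm (x of bar_face in the frame of back_bar below -0.075 m), for 0.2 s.
3. all the jars stand on the platform between the two bars (z of jar_wide_c in the frame of platform between 0.022 and 0.03 m and angle between each of jar_wide_c, jar_mid_c, jar_narrow_c's own z axis and vertical below 0.1 rad and x of each of jar_wide_c, jar_mid_c, jar_narrow_c in the frame of platform below 0.072 m and x of each of jar_wide_c, jar_mid_c, jar_narrow_c in the frame of bar_face above 0.024 m and y of jar_wide_c in the frame of platform between -0.115 and 0.115 m and z of jar_mid_c in the frame of platform between 0.022 and 0.03 m and y of jar_mid_c in the frame of platform between -0.115 and 0.115 m and z of jar_narrow_c in the frame of platform between 0.022 and 0.03 m and y of jar_narrow_c in the frame of platform between -0.115 and 0.115 m), for 0.2 s.
4. the clamp bar is up against the jars (gap under 57.5 mm) (x of bar_face in the frame of back_bar above -0.0575 m), for 0.2 s.
At the end, for the whole second after the job is handed in: Every jar present stands upright (within 0.1 rad) on the platform between the bars and at rest, with its own lid pushed in (flange on the rim, within 2.5 mm); the gap between the bars is under 57.5 mm (jars are 54 mm) and the cam lever is locked (under 0.25 rad) (all of step 3 and value of joint cam_lever below 0.25 rad and x of bar_face in the frame of back_bar between -0.0575 and -0.05 m and z of bar_face in the frame of back_bar between -0.004 and 0.004 m and z of lid_wide_c in the frame of jar_wide_c between 0.0285 and 0.0345 m and horizontal distance between lid_wide_c and jar_wide_c below 0.006 m and angle between the z axis of lid_wide_c and the z axis of jar_wide_c, either way round below 0.12 rad and z of lid_mid_c in the frame of jar_mid_c between 0.0285 and 0.0345 m and horizontal distance between lid_mid_c and jar_mid_c below 0.006 m and angle between the z axis of lid_mid_c and the z axis of jar_mid_c, either way round below 0.12 rad and z of lid_narrow_c in the frame of jar_narrow_c between 0.0285 and 0.0345 m and horizontal distance between lid_narrow_c and jar_narrow_c below 0.006 m and angle between the z axis of lid_narrow_c and the z axis of jar_narrow_c, either way round below 0.12 rad and linear speed of each of jar_wide, jar_mid, jar_narrow below 0.02 m/s); the robot touches nothing.
It fails at once if another thing on the bench (beaker, timer, weight, dish, tube, tape) is shifted by more than 50 mm or tipped over (distance of any of beaker, timer, weight, dish, tube, tape from where it was at the start of the episode above 0.05 m or angle between any of beaker, timer, weight, dish, tube, tape's own z axis and vertical above 0.6 rad).
Of jar_wide, jar_mid, jar_narrow only 2 to 3 are there at a start; the rules pass over those that are not, and their reading is None.
At some moment in a run one of jar_wide, jar_mid, jar_narrow, lid_wide, lid_mid, lid_narrow may be knocked a few centimetres aside while the robot is not near it.
It also fails if it takes over 210 s, if anything falls off the work surface, if the arm or the gripper's body presses on something with over 40 N, if the wrist force passes 120 N, or if a joint passes its speed limit or range.

## Working session

There is one attempt and no reset: what is moved stays moved. The work goes in short steps, Python scripts to look and compute and a tool call to move; the robot and the scene stay as the last step left them, time stands still between calls to the robot, and variables do not carry over. Pictures are saved under pics/ and viewed, and the job is handed in when it is done.

Besides the shell and the picture viewer there is one more tool, called after ">>>" as name(argument=value, ...) on one line, values as JSON. play_rows: Moves the arm, as the interface text tells. Its arguments: {"type":"object","properties":{"motion":{"type":"array","items":{"type":"array"}}},"required":["motion"]}

```bash
mkdir -p pics; ls
cat > h.py <<'E'
import numpy as np, cv2, sys
sys.path.insert(0,'.')
from plant import state, cams, workorder, nets
def save(c,name,crop=None,scale=1):
    im,d=cams.grab_frame(c)
    o=im[:,:,::-1]
    if crop: o=o[crop[1]:crop[3],crop[0]:crop[2]]
    if scale!=1: o=cv2.resize(o,None,fx=scale,fy=scale,interpolation=cv2.INTER_CUBIC)
    cv2.imwrite('pics/'+name+'.png',o); return im,d
def proj(c,P,info=None):
    i=info or cams.camera_info(c); R=cv2.Rodrigues(np.array(i['rvec'],float))[0]; t=np.array(i['tvec']).reshape(3)
    p=np.atleast_2d(P)@R.T+t; s=p[:,:2]/p[:,2:]; s=s*(1+i['k1']*(s**2).sum(1,keepdims=True))
    K=np.array(i['K']); return s*[K[0,0],K[1,1]]+[K[0,2],K[1,2]]
def unproj(c,uv,d=None,z=None,info=None):
    i=info or cams.camera_info(c); R=cv2.Rodrigues(np.array(i['rvec'],float))[0]; t=np.array(i['tvec']).reshape(3)
    K=np.array(i['K']); q=(np.atleast_2d(uv)-[K[0,2],K[1,2]])/[K[0,0],K[1,1]]; s=q.copy()
    for _ in range(20): s=q/(1+i['k1']*(s**2).sum(1,keepdims=True))
    r=np.c_[s,np.ones(len(s))]; o=-R.T@t; w=r@R
    if d is not None: return o+w*np.atleast_1d(d)[:,None]
    return o+w*((z-o[2])/w[:,2])[:,None]
E
python3 - <<'E'
from h import *
s=state(); print(s)
for c in('side','top','wrist'):
    save(c,c+'0'); print(c,cams.camera_info(c))
for n in ['platform','back_bar','bar_face','bar_post','cam_lever','lever_tip','lever_pivot','jar_wide_c','jar_mid_c','jar_narrow_c','lid_wide_c','lid_mid_c','lid_narrow_c','beaker','timer','weight','dish','tube','tape']:
    for c in('top','side'):
        r=nets.landmark_of(c,n)
        print(n,c,[(np.round(x['at'],3).tolist(),round(x['score'],2)) for x in r[:4]])
print(state()['time'])
E
```

```text
pics
{'time': 0.0, 'joint_pos': array([-1.34996709e+00,  5.33277965e-02,  1.61426134e+00,  1.91567468e-05,
        1.47600119e+00, -1.18970453e-01]), 'joint_vel': array([ 4.79159185e-05, -1.42816153e-04, -7.45870147e-04,  1.04430851e-04,
       -5.73721085e-04, -2.00947215e-04]), 'joint_efforts': array([ 4.21459281e-04, -3.93675113e+01, -3.70178711e+01, -9.72399948e-05,
        6.91576468e-03, -2.46766353e-05]), 'tool_pos': array([ 0.20820004, -0.58865741,  0.23010054]), 'tool_rot': array([ 0.57682233,  0.40873771,  0.57786169, -0.40778101]), 'contact_force': array([ 0.20920792, -0.52104551, -0.33252039]), 'ft_torque': array([-0.00473376, -0.01599355, -0.00695452]), 'gripper_width': 0.9977868331963552}
side {'K': array([[479.02502742,   0.        , 283.04732606],
       [  0.        , 479.02502742, 212.87859677],
       [  0.        ,   0.        ,   1.        ]]), 'k1': -0.1253725033150465, 'rvec': array([ 2.1536262 , -0.2339207 ,  0.11115151]), 'tvec': array([-0.53144363,  0.15380111,  1.07336105])}
top {'K': array([[501.1730129 ,   0.        , 290.64830028],
       [  0.        , 
[... 546 characters left out ...]
.537, 0.264, 0.071], 0.77), ([0.634, 0.275, 0.084], 0.16)]
platform side [([0.539, 0.266, 0.074], 0.85), ([0.609, 0.271, 0.085], 0.68)]
back_bar top [([0.435, -0.068, 0.019], 0.74), ([0.634, 0.276, 0.084], 0.66)]
back_bar side [([0.631, 0.273, 0.084], 0.86)]
bar_face top [([0.603, 0.268, 0.084], 0.67)]
bar_face side [([0.606, 0.268, 0.087], 0.72)]
bar_post top [([0.575, 0.264, 0.106], 0.88)]
bar_post side [([0.576, 0.267, 0.109], 0.64)]Traceback (most recent call last):
  File "<stdin>", line 7, in <module>
ValueError: it knows: back_bar, bar_face, bar_post, beaker, dish, jar_mid, jar_narrow, jar_wide, lever_pivot, lever_tip, lid_mid, lid_narrow, lid_wide, platform, tape, timer, tube, weight
```

Run:
```python
from h import *
for n in ['lever_tip','lever_pivot','jar_wide_c','jar_mid_c','jar_narrow_c','lid_wide_c','lid_mid_c','lid_narrow_c','beaker','timer','weight','dish','tube','tape']:
    for c in('top','side'):
        try: r=nets.landmark_of(c,n)
        except Exception: r=nets.landmark_of(c,n[:-2])
        print(n,c,[(np.round(x['at'],3).tolist(),round(x['score'],2),proj(c,x['at'])[0].astype(int).tolist()) for x in r[:4]])
print(state()['time'])
```

```text
lever_tip top [([0.505, 0.158, 0.173], 0.59, [208, 215])]
lever_tip side [([0.507, 0.16, 0.173], 0.55, [254, 156])]
lever_pivot top [([0.508, 0.12, 0.092], 0.64, [227, 216])]
lever_pivot side [([0.508, 0.115, 0.096], 0.96, [259, 192])]
jar_wide_c top [([0.505, 0.123, 0.094], 0.2, [226, 217])]
jar_wide_c side []
jar_mid_c top [([0.533, -0.405, 0.024], 0.65, [410, 208])]
jar_mid_c side [([0.533, -0.404, 0.024], 0.6, [325, 377]), ([0.544, -0.174, 0.025], 0.27, [300, 288])]
jar_narrow_c top [([0.632, 0.275, 0.084], 0.69, [174, 173]), ([0.538, -0.177, 0.021], 0.65, [332, 207])]
jar_narrow_c side [([0.545, -0.174, 0.025], 0.91, [300, 288])]
lid_wide_c top [([0.536, -0.283, 0.009], 0.82, [368, 208])]
lid_wide_c side [([0.538, -0.284, 0.008], 0.97, [310, 333]), ([0.438, -0.071, 0.015], 0.67, [243, 268])]
lid_mid_c top [([0.264, -0.227, 0.016], 0.65, [350, 301]), ([0.419, -0.193, 0.015], 0.64, [338, 248]), ([0.331, -0.171, 0.013], 0.62, [331, 278]), ([0.432, -0.368, 0.018], 0.55, [398, 243])]
lid_mid_c side [([0.321, -0.282, 0.012], 0.91, [199, 349]), ([0.337, -0.174, 0.008], 0.79, [203, 309]
[... 484 characters left out ...]
.77, [287, 268])]
timer top [([0.434, -0.285, -0.002], 0.83, [369, 242]), ([0.434, -0.069, 0.017], 0.72, [295, 243])]
timer side [([0.431, -0.28, 0.002], 0.83, [256, 342]), ([0.507, 0.117, 0.095], 0.36, [258, 192]), ([0.436, -0.069, 0.013], 0.17, [243, 268])]
weight top [([0.633, -0.178, -0.0], 0.51, [332, 176])]
weight side [([0.631, -0.181, -0.002], 0.78, [339, 293])]
dish top [([0.753, -0.032, -0.003], 0.81, [283, 137])]
dish side [([0.752, -0.032, 0.003], 0.83, [368, 243])]
tube top [([0.76, -0.18, 0.003], 0.6, [332, 134])]
tube side [([0.758, -0.184, -0.0], 0.9, [394, 284])]
tape top [([0.655, -0.406, 0.003], 0.74, [408, 168])]
tape side [([0.65, -0.404, -0.003], 0.84, [386, 374])]
1.95
```

View pics/top0.png

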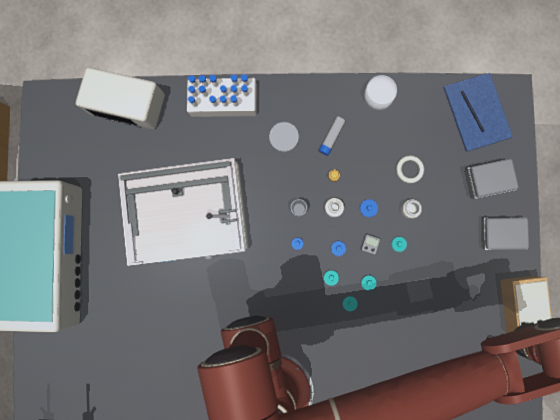

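View pics/side0.png

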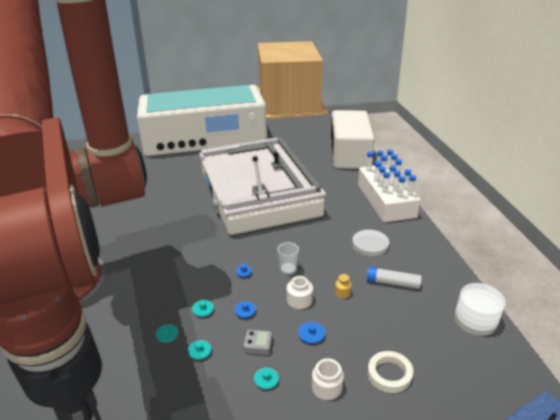

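Run:
```python
from h import *
im,d=save('top','t1',(270,150,440,310),4.5)
save('side','s1',(150,220,420,410),2.9)
np.save('topd.npy',d)
# world height map points
v,u=np.mgrid[0:420,0:560]
P=unproj('top',np.c_[u.ravel(),v.ravel()],d.ravel()).reshape(420,560,3)
for n,(x,y) in dict(A=(335,207),B=(411,208)).items():
    c=P[y-15:y+16,x-15:x+16].reshape(-1,3)
    for lo,hi in((.044,.06),(.028,.043)):
        m=c[(c[:,2]>lo)&(c[:,2]<hi)]; print(n,lo,len(m),m.mean(0),m.max(0)-m.min(0))
for n,(x,y) in dict(l1=(297,243),l2=(338,248),l3=(369,208),t1=(399,243)).items():
    c=P[y-15:y+16,x-15:x+16]; i=im[y-15:y+16,x-15:x+16].astype(int)
    m=(i[...,2]-i[...,0]>60)&(d[y-15:y+16,x-15:x+16]>0)
    q=c[m]; print(n,len(q),q.mean(0).round(4),(np.percentile(q,98,axis=0)-np.percentile(q,2,axis=0)).round(4))
print(state()['time'])
```

```text
A 0.044 61 [ 0.53736995 -0.18028203  0.05082422] [0.04328265 0.0351063  0.01463745]
A 0.028 143 [ 0.53710607 -0.17861414  0.03808104] [0.05239183 0.05228394 0.0139117 ]
B 0.044 74 [ 0.53373104 -0.40514709  0.05078817] [0.04343015 0.0427838  0.01595972]
B 0.028 104 [ 0.53222836 -0.40018034  0.03689717] [0.05276236 0.04986158 0.01452538]
l1 116 [ 0.4334 -0.0717  0.0127] [0.0321 0.0294 0.0317]
l2 181 [ 0.419  -0.1921  0.0127] [0.0409 0.0408 0.0286]
l3 259 [ 0.5367 -0.2829  0.0125] [0.0471 0.0486 0.0258]
t1 182 [ 0.4301 -0.3703  0.0128] [0.0408 0.0394 0.0283]
2.05
```

View pics/t1.png

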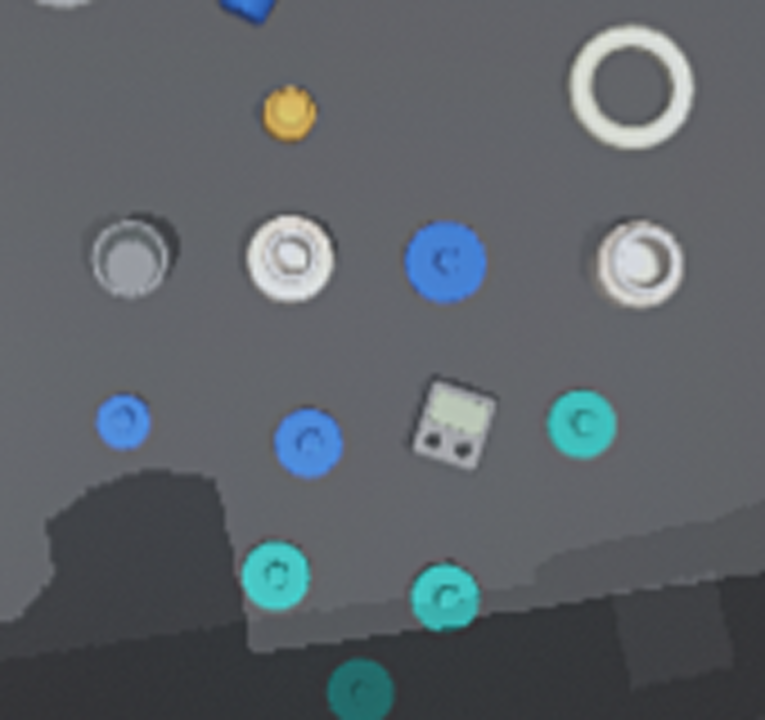

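View pics/s1.png

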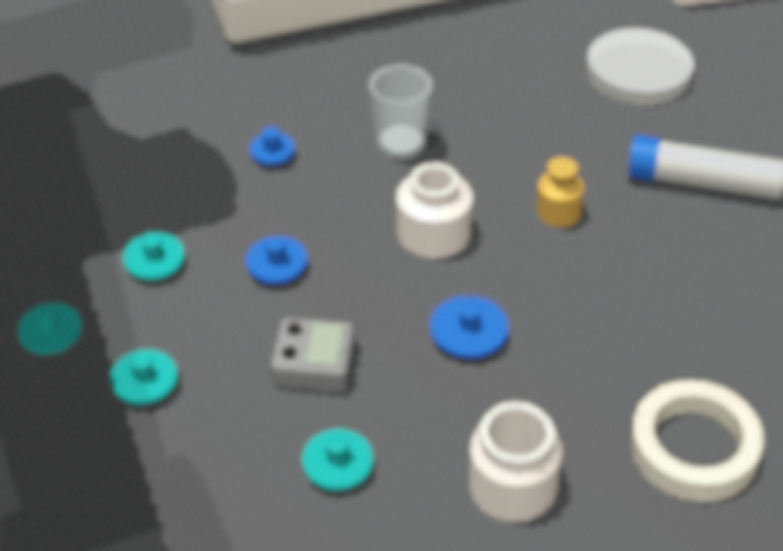

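Run:
```python
from h import *
from scipy.spatial.transform import Rotation as Ro
im,d=save('top','t2',(110,140,260,280),5)
v,u=np.mgrid[0:420,0:560]
P=unproj('top',np.c_[u.ravel(),v.ravel()],d.ravel())
b=(P[:,0]>.3)&(P[:,0]<.8)&(P[:,1]>.04)&(P[:,1]<.48)
for lo,hi in((.05,.13),(.066,.083),(.084,.1)):
    q=P[b&(P[:,2]>lo)&(P[:,2]<hi)]
    r=cv2.minAreaRect(q[:,:2].astype(np.float32)); print(lo,len(q),r,np.median(q[:,2]))
s=state(); q=s['tool_rot']; R=Ro.from_quat([q[1],q[2],q[3],q[0]]).as_matrix(); print(R.round(3))
pl={'platform':(0,0),'back_bar':(.095,0),'lever_pivot':(-.045,-.137)}
A=[];B=[]
for c in('top','side'):
  for _ in range(2):
    cams.grab_frame(c)
    for n,xy in pl.items():
        for o in nets.landmark_of(c,n):
            if o['at'][1]>.05 and o['score']>.5:
                A.append(xy);B.append(o['at']);
                print(c,n,np.round(o['at'],3),o['score'])
```

```text
0.05 11362 ((0.6016991138458252, 0.266808420419693), (0.4368986189365387, 0.34731948375701904), 6.524999141693115) 0.07689136877500069
0.066 7992 ((0.6055179238319397, 0.2685840129852295), (0.43102627992630005, 0.34452804923057556), 7.1130690574646) 0.0754507770932128
0.084 2680 ((0.605214536190033, 0.26749467849731445), (0.4299699664115906, 0.32500168681144714), 6.904740810394287) 0.09146889588687823
[[ 0.     0.943  0.333]
 [-0.     0.333 -0.943]
 [-1.     0.     0.   ]]
top platform [0.535 0.265 0.075] 0.9
top back_bar [0.635 0.274 0.084] 0.95
top lever_pivot [0.504 0.122 0.091] 0.68
top platform [0.536 0.267 0.071] 0.7
top back_bar [0.634 0.274 0.081] 0.94
top lever_pivot [0.507 0.119 0.095] 0.87
side back_bar [0.63  0.272 0.084] 0.98
side lever_pivot [0.507 0.117 0.096] 0.72
side platform [0.539 0.264 0.075] 0.88
side back_bar [0.63  0.268 0.085] 0.78
side lever_pivot [0.508 0.116 0.096] 0.62
```

View pics/t2.png

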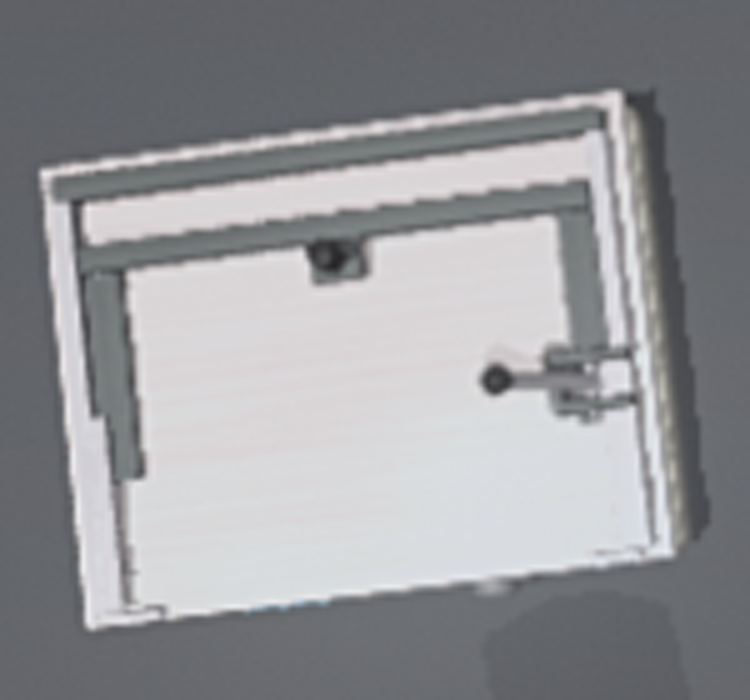

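Run:
```python
from h import *
im,d=cams.grab_frame('top')
v,u=np.mgrid[0:420,0:560]
P=unproj('top',np.c_[u.ravel(),v.ravel()],d.ravel())
b=(P[:,0]>.3)&(P[:,0]<.7)&(P[:,1]>.04)&(P[:,1]<.48)
for lo,hi in((.05,.13),(.066,.083),(.084,.1)):
    q=P[b&(P[:,2]>lo)&(P[:,2]<hi)]
    r=cv2.minAreaRect(q[:,:2].astype(np.float32)); print(lo,len(q),r,np.median(q[:,2]))
    t=np.radians(r[2]);
```

```text
0.05 11057 ((0.520941436290741, 0.2567751407623291), (0.27442705631256104, 0.34683531522750854), 7.059866905212402) 0.0768211571940931
0.066 7944 ((0.5240980982780457, 0.2589243948459625), (0.26727527379989624, 0.34344998002052307), 7.125448226928711) 0.07546020584917112
0.084 2595 ((0.5202373266220093, 0.25990763306617737), (0.2583026587963104, 0.3217101991176605), 7.277354717254639) 0.09151370888389443
```

>>> play_rows(motion=[[1, [0.12, 0.22, 0.02], -0.216], [1, [0.12, 0.22, 0.02], -0.216], [1, [0.12, 0.22, 0.02], -0.216], [1, [0.12, 0.22, 0.02], -0.216], [1, [0.12, 0.22, 0.02], -0.216]])

```text
time: 3.45
tool_pos: [0.3282, -0.3687, 0.2515]
tool_rot: [0.53, 0.468, 0.53, -0.468]
contact_force: [0.1, -0.5, -0.1]
gripper_width: 0.144
```

>>> play_rows(motion=[[1, [0.08, 0.236, 0], 0], [1, [0.08, 0.236, 0], 0], [1, [0.08, 0.236, 0], 0], [1, [0.08, 0.236, 0], 0], [1, [0.08, 0.236, 0], 0]])

```text
time: 3.95
tool_pos: [0.4079, -0.1326, 0.2515]
tool_rot: [0.53, 0.468, 0.529, -0.468]
contact_force: [0.5, -0.4, 0.0]
gripper_width: 0.001
```

>>> play_rows(motion=[[1, [0.05, 0.24, 0], 0], [1, [0.05, 0.24, 0], 0], [1, [0.05, 0.24, 0], 0], [1, [0.05, 0.24, 0], 0], [1, [0.05, 0.24, 0], 0]])

```text
time: 4.45
tool_pos: [0.4577, 0.108, 0.2516]
tool_rot: [0.531, 0.468, 0.53, -0.468]
contact_force: [0.3, -1.2, 0.3]
gripper_width: 0.004
```

>>> play_rows(motion=[[1, [0.02, 0.05, 0], 0], [1, [0.04, 0.1, 0], 0], [1, [0.04, 0.1, -0.05], 0], [1, [0.04, 0.1, -0.1], 0], [1, [0.04, 0.1, -0.1], 0]])

```text
time: 4.95
tool_pos: [0.4919, 0.2046, 0.1427]
tool_rot: [0.527, 0.463, 0.533, -0.473]
contact_force: [-1.1, -0.0, -1.0]
gripper_width: 0.002
```

Run:
```python
from h import *
save('top','t3',(110,140,260,280),5)
print(state()['tool_pos'],nets.landmark_of('top','lever_tip'))
save('side','s3',(180,100,360,240),4)
```

```text
[0.4945569  0.20494139 0.1470944 ] [{'at': [0.508, 0.1582, 0.1694], 'score': 0.67}, {'at': [0.5386, -0.0791, -0.0002], 'score': 0.3}]
```

View pics/s3.png

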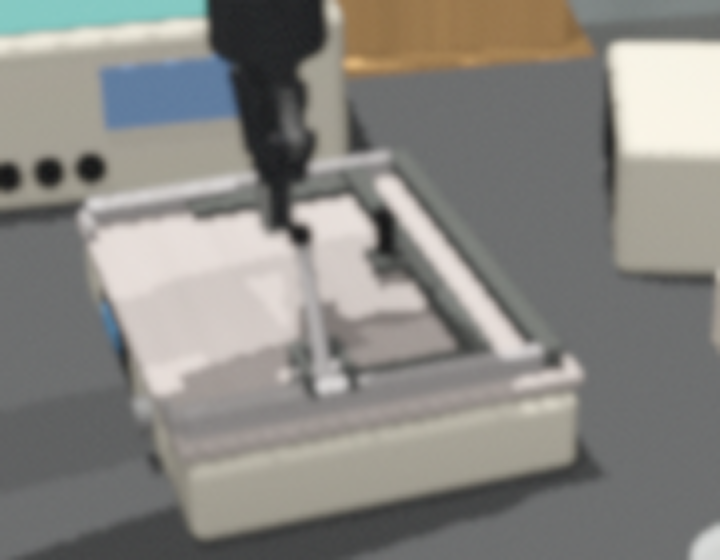

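>>> play_rows(motion=[[1, [0.008, -0.015, 0], 0], [1, [0.01, -0.03, 0], 0], [1, [0.012, -0.045, 0], 0], [1, [0.014, -0.06, 0], 0], [1, [0.014, -0.06, 0], 0]])

```text
time: 5.6
tool_pos: [0.5121, 0.1433, 0.1519]
tool_rot: [0.53, 0.469, 0.529, -0.469]
contact_force: [0.7, -1.6, -0.5]
gripper_width: 0.001
```

>>> play_rows(motion=[[1, [0.002, -0.015, 0], 0], [1, [0.004, -0.03, 0], 0], [1, [0.005, -0.038, 0], 0], [1, [0.005, -0.038, 0], 0]])

```text
time: 6.0
tool_pos: [0.5166, 0.1061, 0.1508]
tool_rot: [0.53, 0.468, 0.53, -0.469]
contact_force: [-0.0, 0.4, 0.7]
gripper_width: 0.0
```

```bash
cat > lev.py <<'E'
from h import *
# lever angle from tip estimates
O=np.array([.536,.262]);ey=np.array([-.124,.992]);ex=np.array([.992,.124])
for c in('top','side'):
    cams.grab_frame(c)
    for o in nets.landmark_of(c,'lever_tip')[:1]:
        p=np.array(o['at']); q=p[:2]-O; a=[q@ex,q@ey]
        print(c,p,o['score'],'ang',.5-np.arctan2(a[1]+.137,p[2]-.094))
E
python3 lev.py; python3 -c "
from h import *
save('side','s4',(180,100,360,240),4)"
```

```text
side [0.5145 0.0853 0.1736] 0.64 ang 0.9207667001403448
```

View pics/s4.png

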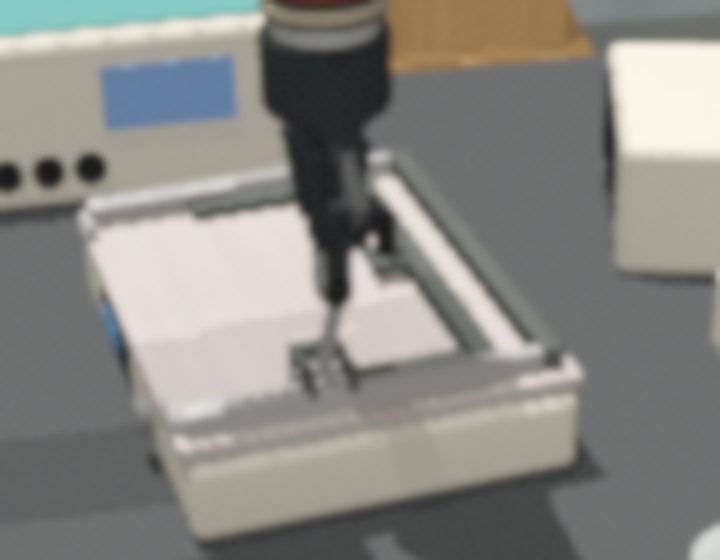

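>>> play_rows(motion=[[1, [0.001, -0.006, 0], 0], [1, [0.001, -0.01, 0], 0], [1, [0.001, -0.01, 0], 0]])

```text
time: 6.55
tool_pos: [0.5174, 0.1023, 0.1513]
tool_rot: [0.527, 0.471, 0.533, -0.465]
contact_force: [0.2, 18.5, -0.5]
gripper_width: 0.001
```

```bash
python3 lev.py
```

```text
top [ 0.536  -0.2829  0.0095] 0.42 ang 2.2772103672462745
side [0.5766 0.2669 0.113 ] 0.47 ang -0.9328165940280715
```

>>> play_rows(motion=[[1, [0, 0.03, 0], 0], [1, [0, 0.03, 0.05], 0], [0, [0.01, 0.06, 0.09], 0], [-0.1, [0.03, 0.1, 0.09], 0], [-0.1, [0.045, 0.14, 0.07], 0]])

```text
time: 7.25
tool_pos: [0.5667, 0.2394, 0.2278]
tool_rot: [0.532, 0.472, 0.527, -0.465]
contact_force: [0.9, -0.2, 0.1]
gripper_width: 0.506
```

```bash
python3 lev.py
python3 - <<'E'
from h import *
print(state()['tool_pos'],state()['gripper_width'])
print(cams.camera_info('wrist'))
im,d=save('wrist','w4'); print([ (x['at'],x['score']) for x in nets.landmark_of('wrist','bar_post')])
cams.grab_frame('side'); print(nets.landmark_of('side','bar_post'))
E
```

```text
top [0.5146 0.0781 0.1673] 0.47 ang 1.0282461154882774
[0.56217093 0.23782761 0.21988278] 0.5516144175225589
{'K': array([[310.82925123,   0.        , 280.30241238],
       [  0.        , 310.82925123, 209.7766056 ],
       [  0.        ,   0.        ,   1.        ]]), 'k1': -0.05009919001842932, 'rvec': array([-2.15715383,  1.9024351 ,  0.31407162]), 'tvec': array([0.16401424, 0.51653067, 0.55917825])}
[([0.579, 0.2678, 0.105], 0.64), ([0.6094, 0.268, 0.0832], 0.37)]
[{'at': [0.5802, 0.2672, 0.1124], 'score': 0.89}, {'at': [0.7565, -0.1803, 0.0016], 'score': 0.23}]
```

View pics/w4.png

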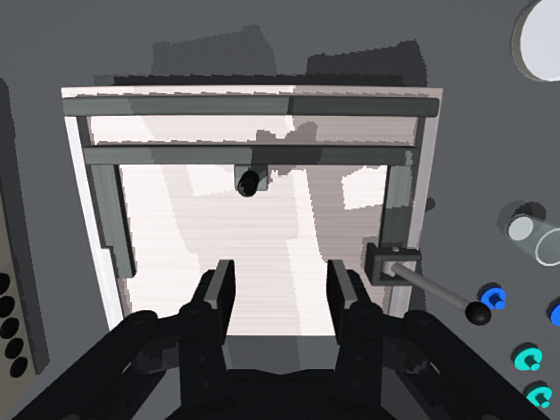

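>>> play_rows(motion=[[-0.1, [0.015, 0.03, 0], 0], [-0.1, [0.015, 0.03, -0.05], 0], [-0.1, [0.015, 0.03, -0.1], 0], [-0.1, [0.015, 0.03, -0.12], 0], [-0.1, [0.015, 0.03, -0.12], 0]])

```text
time: 8.15
tool_pos: [0.5748, 0.2656, 0.0969]
tool_rot: [0.528, 0.466, 0.531, -0.471]
contact_force: [-0.4, -0.1, -0.0]
gripper_width: 0.549
```

Run:
```python
from h import *
print(state()['tool_pos'],state()['gripper_width'])
save('wrist','w5')
```

```text
[0.57475084 0.26562733 0.09685826] 0.5490826707411217
```

View pics/w5.png

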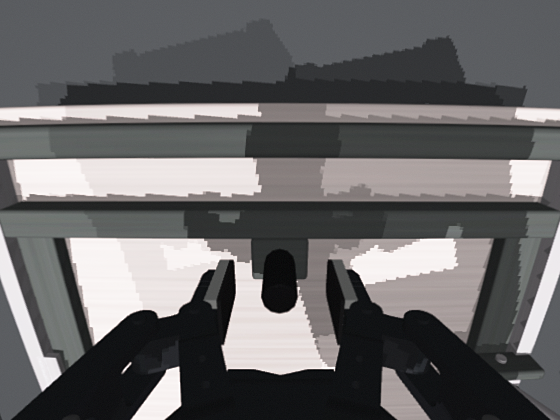

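>>> play_rows(motion=[[1, [0, 0, 0.002], 0], [1, [0, 0, 0.002], 0], [1, [0, 0, 0.002], 0], [1, [0, 0, 0.002], 0]])

```text
time: 8.6
tool_pos: [0.5799, 0.2677, 0.1072]
tool_rot: [0.531, 0.47, 0.529, -0.467]
contact_force: [-0.6, -2.0, 6.8]
gripper_width: 0.16
```

>>> play_rows(motion=[[1, [-0.01, -0.001, 0], 0], [1, [-0.02, -0.0025, 0], 0], [1, [-0.03, -0.0037, 0], 0], [1, [-0.04, -0.005, 0], 0], [1, [-0.05, -0.006, 0], 0]])

```text
time: 9.1
tool_pos: [0.5311, 0.2624, 0.1072]
tool_rot: [0.532, 0.471, 0.528, -0.465]
contact_force: [8.0, -0.2, 3.7]
gripper_width: 0.159
```

>>> play_rows(motion=[[1, [-0.008, -0.001, 0], 0], [1, [-0.013, -0.0015, 0], 0], [1, [-0.013, -0.0015, 0], 0], [1, [-0.013, -0.0015, 0], 0]])

```text
time: 9.5
tool_pos: [0.5176, 0.2607, 0.1072]
tool_rot: [0.532, 0.471, 0.528, -0.466]
contact_force: [3.7, -0.1, 6.9]
gripper_width: 0.16
```

```bash
cat > gap.py <<'E'
from h import *
O=np.array([.536,.262]);ey=np.array([-.124,.992]);ex=np.array([.992,.124])
for c in('top','side','wrist'):
    cams.grab_frame(c)
    for n in('back_bar','bar_face','bar_post'):
      for o in nets.landmark_of(c,n)[:1]:
        p=np.array(o['at']); q=p[:2]-O; print(c,n,p,round(o['score'],2),'plat x %.4f y %.4f'%(q@ex,q@ey))
print(state()['tool_pos'],state()['contact_force'],state()['time'])
E
python3 gap.py
```

```text
top back_bar [0.6338 0.2748 0.084 ] 0.94 plat x 0.0986 y 0.0006
top bar_face [0.5432 0.266  0.0852] 0.8 plat x 0.0076 y 0.0031
top bar_post [0.5118 0.2583 0.1089] 0.81 plat x -0.0245 y -0.0007
side back_bar [0.6341 0.271  0.0822] 0.95 plat x 0.0984 y -0.0032
side bar_face [0.5438 0.2631 0.0856] 0.78 plat x 0.0079 y 0.0001
side bar_post [0.5166 0.2633 0.1137] 0.86 plat x -0.0191 y 0.0037
wrist back_bar [0.6344 0.2723 0.086 ] 0.95 plat x 0.0989 y -0.0020
wrist bar_face [0.543  0.2602 0.0827] 0.75 plat x 0.0067 y -0.0027
wrist bar_post [0.5175 0.2575 0.1073] 0.89 plat x -0.0189 y -0.0022
[0.51755681 0.26076392 0.10719159] [ 2.47031627 -0.19531509  6.67559119] 10.1
```

>>> play_rows(motion=[[-0.1, [0, 0, 0], 0], [-0.1, [0, 0, 0], 0], [-0.1, [0, 0, 0.05], 0], [-0.1, [0, 0, 0.1], 0], [-0.1, [-0.02, -0.04, 0.12], 0]])

```text
time: 10.6
tool_pos: [0.4972, 0.2225, 0.2289]
tool_rot: [0.532, 0.47, 0.53, -0.464]
contact_force: [0.2, -1.6, 0.7]
gripper_width: 0.549
```

```bash
python3 - <<'E'
from h import *
print(state()['tool_pos'])
im,d=save('top','t6',(110,140,440,310),2.4)
E
python3 lev.py;python3 gap.py
```

```text
[0.49718835 0.22247008 0.22894059]
top [0.5156 0.0796 0.1724] 0.39 ang 0.9859554623787894
side [0.5073 0.1171 0.0963] 0.72 ang 1.4449212709748225
top back_bar [0.6312 0.2729 0.0858] 0.57 plat x 0.0958 y -0.0010
top bar_face [0.5458 0.2625 0.0842] 0.68 plat x 0.0098 y -0.0007
top bar_post [0.5121 0.2594 0.1098] 0.94 plat x -0.0240 y 0.0004
side back_bar [0.6301 0.2728 0.0854] 0.87 plat x 0.0947 y -0.0010
side bar_face [0.5414 0.2614 0.0876] 0.71 plat x 0.0053 y -0.0013
side bar_post [0.5178 0.2612 0.1137] 0.94 plat x -0.0182 y 0.0015
wrist back_bar [0.6377 0.2729 0.0836] 0.62 plat x 0.1022 y -0.0018
wrist bar_face [0.5472 0.2627 0.0815] 0.84 plat x 0.0112 y -0.0007
wrist bar_post [0.5186 0.2605 0.108 ] 0.89 plat x -0.0174 y 0.0007
[0.49466552 0.22009717 0.2231284 ] [-1.32190515  0.85331431 -0.12504906] 11.45
```

View pics/t6.png

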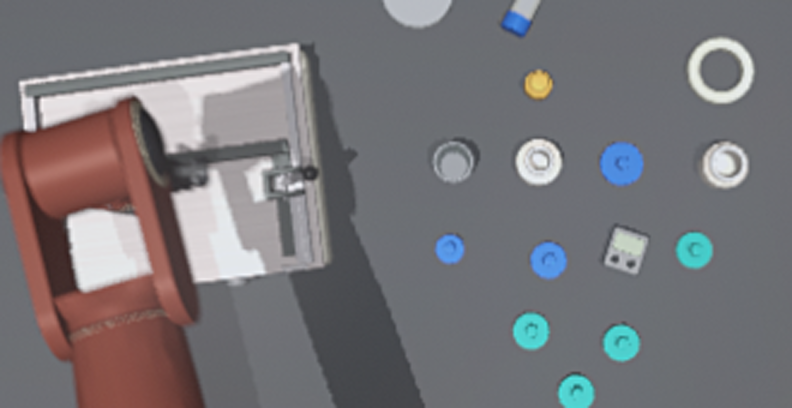

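>>> play_rows(motion=[[-0.1, [-0.01, -0.05, 0], 0], [-0.1, [-0.03, -0.1, 0], 0], [-0.1, [-0.04, -0.15, 0], 0], [-0.1, [-0.06, -0.2, 0], 0], [-0.1, [-0.06, -0.245, -0.01], 0]])

```text
time: 11.95
tool_pos: [0.4345, -0.0216, 0.2156]
tool_rot: [0.531, 0.469, 0.529, -0.467]
contact_force: [0.4, -0.1, 0.4]
gripper_width: 0.547
```

>>> play_rows(motion=[[-0.1, [-0.01, -0.05, -0.02], 0], [-0.1, [-0.01, -0.05, -0.04], 0], [-0.1, [-0.01, -0.05, -0.04], 0]])

```text
time: 12.25
tool_pos: [0.4228, -0.0709, 0.1711]
tool_rot: [0.527, 0.468, 0.531, -0.47]
contact_force: [-0.6, -0.3, -0.4]
gripper_width: 0.548
```

```bash
cat > w.py <<'E'
from h import *
# usage: w.py picname targets...
print(state()['tool_pos'],state()['gripper_width'])
save('wrist',sys.argv[1])
for n in sys.argv[2:]:
    print(n,[(np.round(x['at'],4).tolist(),round(x['score'],2),proj('wrist',x['at'])[0].astype(int).tolist()) for x in nets.landmark_of('wrist',n)[:3]])
E
python3 w.py w7 lid_narrow lid_mid jar_narrow jar_mid lid_wide; python3 -c "
from h import *
s=state();print(s['tool_pos'],s['time'])"
```

```text
[ 0.42275894 -0.07092991  0.17113143] 0.5481592973200137
lid_narrow [([0.4326, -0.0731, 0.0169], 0.71, [283, 183])]
lid_mid [([0.335, -0.1673, 0.0159], 0.96, [356, 279]), ([0.3174, -0.2827, 0.0142], 0.92, [448, 301]), ([0.4316, -0.3669, 0.0106], 0.65, [549, 217])]
jar_narrow [([0.5416, -0.1776, 0.023], 0.97, [415, 83])]
jar_mid []
lid_wide [([0.5434, -0.283, 0.0114], 0.75, [514, 99])]
[ 0.42588431 -0.06943465  0.17550472] 12.55
```

View pics/w7.png

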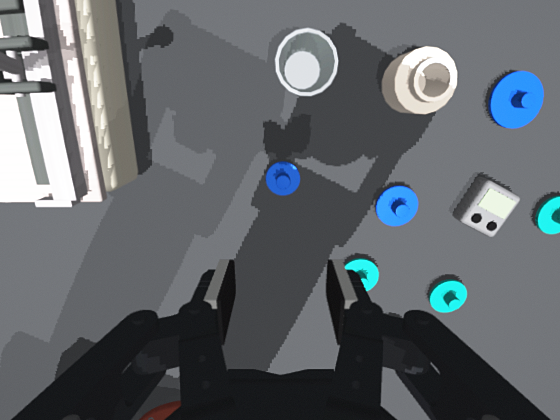

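```bash
cat > lid.py <<'E'
from h import *
def lids(cam,info=None,im=None,d=None,white=False,zmin=0.0):
    info=cams.camera_info(cam) if info is None else info
    if im is None: im,d=cams.grab_frame(cam)
    hsv=cv2.cvtColor(im,cv2.COLOR_RGB2HSV)
    m=((hsv[...,0]>103)&(hsv[...,0]<122)&(hsv[...,1]>130)&(hsv[...,2]>50)).astype(np.uint8)
    n,l,st,c=cv2.connectedComponentsWithStats(m)
    for i in range(1,n):
        if st[i,4]<60: continue
        v,u=np.nonzero((l==i)&(d>0)); 
        if len(v)<40: continue
        P=unproj(cam,np.c_[u,v],d[v,u],info=info)
        zt=np.median(np.sort(P[:,2])[-max(5,len(P)//20):]); k=P[P[:,2]>zt-.005]
        f=P[np.abs(P[:,2]-(zt-.015))<.004]
        r=cv2.minEnclosingCircle(f[:,:2].astype(np.float32)) if len(f)>5 else None
        print('px',c[i].round(),'n',st[i,4],'knobtop',k[:,:2].mean(0).round(4),'z',zt.round(4),'flange c',np.round(r[0],4) if r else None,'dia',round(2*r[1],4) if r else None,'mean',P.mean(0).round(4))
if __name__=='__main__':
    info=cams.camera_info('wrist'); print(state()['tool_pos'])
    lids('wrist',info)
E
python3 lid.py
```

```text
[ 0.42588431 -0.06943465  0.17550472]
px [511. 106.] n 2358 knobtop [ 0.5373 -0.2821] z 0.0257 flange c [ 0.5378 -0.2837] dia 0.054 mean [ 0.5377 -0.2813  0.0117]
px [283. 181.] n 912 knobtop [ 0.435  -0.0727] z 0.0257 flange c [ 0.4345 -0.0729] dia 0.0345 mean [ 0.435  -0.0724  0.0124]
px [395. 209.] n 1320 knobtop [ 0.4205 -0.192 ] z 0.0257 flange c [ 0.4202 -0.193 ] dia 0.0448 mean [ 0.4209 -0.1916  0.012 ]
```

>>> play_rows(motion=[[-0.1, [0.009, -0.003, -0.04], 0], [-0.1, [0.009, -0.003, -0.09], 0], [-0.1, [0.009, -0.003, -0.13], 0], [-0.1, [0.009, -0.003, -0.158], 0], [-0.1, [0.009, -0.003, -0.158], 0]])

```text
time: 13.1
tool_pos: [0.4306, -0.0714, 0.0123]
tool_rot: [0.527, 0.467, 0.533, -0.469]
contact_force: [-0.7, 0.8, -0.3]
gripper_width: 0.55
```

>>> play_rows(motion=[[-0.1, [0, 0, 0], 0], [0.5, [0, 0, 0], 0], [1, [0, 0, 0], 0], [1, [0, 0, 0], 0], [1, [0, 0, 0], 0]])

```text
time: 13.6
tool_pos: [0.4358, -0.0735, 0.0182]
tool_rot: [0.531, 0.469, 0.529, -0.467]
contact_force: [0.4, 1.3, 6.1]
gripper_width: 0.116
```

>>> play_rows(motion=[[1, [0, 0, 0.03], 0], [1, [0, 0, 0.08], 0], [1, [0, 0, 0.13], 0], [1, [0, -0.05, 0.15], 0], [1, [0.02, -0.08, 0.15], 0]])

```text
time: 14.1
tool_pos: [0.4558, -0.1553, 0.1718]
tool_rot: [0.534, 0.468, 0.527, -0.467]
contact_force: [0.2, 0.3, -0.7]
gripper_width: 0.118
```

>>> play_rows(motion=[[1, [0, -0.02, 0], 0], [1, [0, -0.02, 0], 0], [1, [0, -0.02, 0], 0]])

```text
time: 14.4
tool_pos: [0.4536, -0.173, 0.1659]
tool_rot: [0.529, 0.468, 0.53, -0.468]
contact_force: [-0.4, 0.0, -0.0]
gripper_width: 0.121
```

```bash
python3 w.py w8 jar_narrow lid_narrow
python3 - <<'E'
from h import *
from lid import lids
s=state();print(s['tool_pos'],s['time'],s['gripper_width'])
info=cams.camera_info('wrist'); im,d=cams.grab_frame('wrist'); lids('wrist',info,im,d)
v,u=np.mgrid[0:420,0:560]
P=unproj('wrist',np.c_[u.ravel(),v.ravel()],d.ravel(),info=info)
im2,d2=cams.grab_frame('top'); P2=unproj('top',np.c_[u.ravel(),v.ravel()],d2.ravel())
for Q in(P,P2):
  q=Q[(abs(Q[:,0]-.54)<.05)&(abs(Q[:,1]+.178)<.045)]
  for lo,hi in((.047,.058),(.03,.04)):
    z=q[(q[:,2]>lo)&(q[:,2]<hi)]
    if len(z)>5:
      r=cv2.minEnclosingCircle(z[:,:2].astype(np.float32)); print(lo,len(z),r, np.median(z[:,2]), (z.max(0)+z.min(0))/2)
E
```

```text
[ 0.45360957 -0.17296689  0.16591986] 0.12146885227910414
jar_narrow [([0.5385, -0.1802, 0.0235], 0.89, [300, 103])]
lid_narrow [([0.453, -0.1715, 0.1626], 0.85, [277, 269]), ([0.4303, -0.2827, 0.0006], 0.61, [379, 222])]
[ 0.4536064  -0.1721434   0.16576309] 14.55 0.11794747038335734
px [408. 119.] n 2533 knobtop [ 0.5375 -0.2828] z 0.0255 flange c [ 0.5377 -0.2835] dia 0.0527 mean [ 0.5378 -0.2822  0.0115]
px [286. 245.] n 3055 knobtop [ 0.4539 -0.1731] z 0.1739 flange c [ 0.4521 -0.1722] dia 0.0348 mean [ 0.4446 -0.1802  0.1025]
0.047 632 ((0.5381794571876526, -0.18119320273399353), 0.017388965934515) 0.05107012231986238 [ 0.53832378 -0.18064968  0.05024373]
0.03 1794 ((0.5376047492027283, -0.18077205121517181), 0.027116738259792328) 0.037187929746264836 [ 0.53798827 -0.18050953  0.03507999]
0.047 9 ((0.5388537645339966, -0.18031498789787292), 0.016064468771219254) 0.05114422826554321 [ 0.53889965 -0.18452754  0.05167156]
0.03 30 ((0.5386438369750977, -0.17892520129680634), 0.026912912726402283) 0.03676650423470118 [ 0.53902733 -0.18113976  0.03586452]
```

View pics/w8.png

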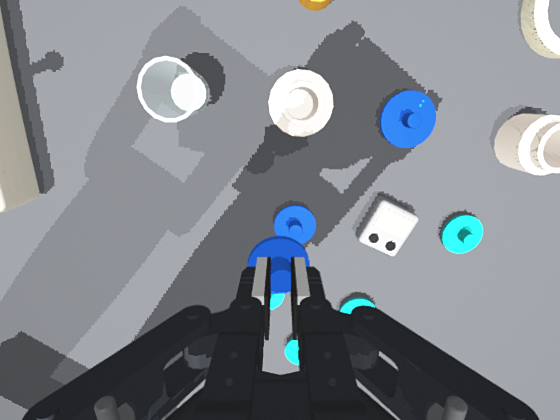

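>>> play_rows(motion=[[1, [0.045, -0.005, 0], 0], [1, [0.0845, -0.0087, 0], 0], [1, [0.0845, -0.0087, -0.04], 0], [1, [0.0845, -0.0087, -0.075], 0], [1, [0.0845, -0.0087, -0.075], 0]])

```text
time: 15.15
tool_pos: [0.5346, -0.1792, 0.085]
tool_rot: [0.526, 0.467, 0.534, -0.469]
contact_force: [-1.0, 0.2, -0.6]
gripper_width: 0.118
```

Run:
```python
from h import *
s=state();print(s['tool_pos'],s['contact_force'])
im,d=save('side','s9',(270,250,340,310),8)
save('wrist','w9',(200,150,360,330),4)
print(state()['tool_pos'])
```

```text
[ 0.53456043 -0.17916977  0.08502113] [-1.02507473  0.17023888 -0.57806565]
[ 0.53801387 -0.18118457  0.09085818]
```

View pics/s9.png

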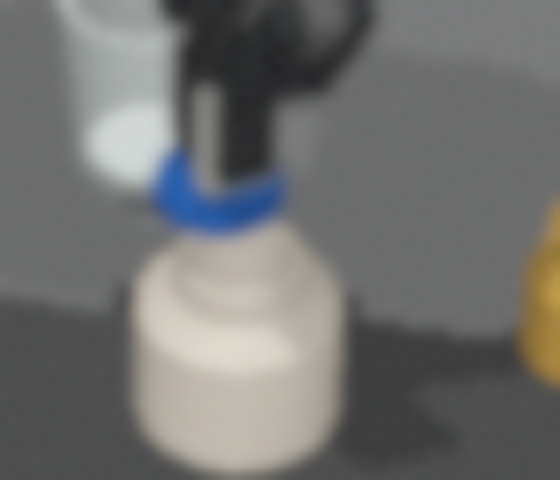

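View pics/w9.png

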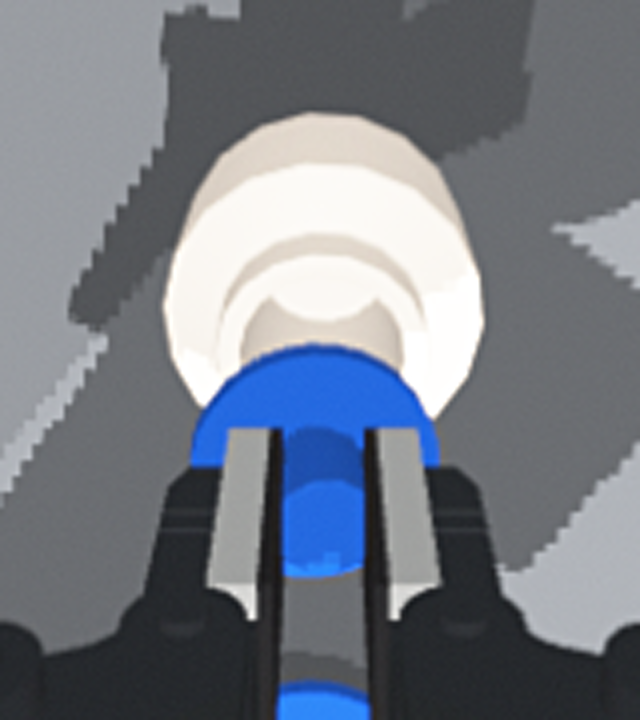

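>>> play_rows(motion=[[1, [0, 0, 0], 0], [1, [0, 0, -0.01], 0], [1, [0, 0, -0.02], 0], [1, [0, 0, -0.024], 0], [1, [0, 0, -0.027], 0]])

```text
time: 15.75
tool_pos: [0.5382, -0.1818, 0.0638]
tool_rot: [0.53, 0.468, 0.53, -0.468]
contact_force: [-3.7, 1.7, 11.8]
gripper_width: 0.122
```

>>> play_rows(motion=[[1, [0, 0, -0.004], 0], [1, [0, 0, -0.008], 0], [1, [0, 0, -0.008], 0]])

```text
time: 16.05
tool_pos: [0.5425, -0.184, 0.0642]
tool_rot: [0.533, 0.469, 0.527, -0.467]
contact_force: [-7.9, 4.4, 30.0]
gripper_width: 0.12
```

>>> play_rows(motion=[[-0.1, [0, 0, 0.008], 0], [-0.1, [0, 0, 0.008], 0], [-0.1, [0, 0, 0.04], 0], [-0.1, [0, 0, 0.09], 0], [-0.1, [-0.04, 0, 0.11], 0]])

```text
time: 16.55
tool_pos: [0.5021, -0.1831, 0.1707]
tool_rot: [0.533, 0.468, 0.528, -0.467]
contact_force: [-0.6, -1.1, 1.1]
gripper_width: 0.549
```

>>> play_rows(motion=[[-0.1, [-0.04, 0, 0], 0], [-0.1, [-0.06, 0, 0], 0], [-0.1, [-0.06, 0, 0], 0], [-0.1, [-0.06, 0, 0], 0]])

```text
time: 16.95
tool_pos: [0.4384, -0.1817, 0.1653]
tool_rot: [0.53, 0.468, 0.53, -0.468]
contact_force: [-0.1, 0.2, -0.4]
gripper_width: 0.554
```

```bash
python3 w.py w10 jar_narrow lid_narrow; python3 lid.py; python3 -c "
from h import *
save('side','s10',(270,250,340,310),8)"
```

```text
[ 0.43840697 -0.18174372  0.1653465 ] 0.5537612674948885
jar_narrow []
lid_narrow []
[ 0.43915915 -0.18179406  0.16574822]
px [302.  84.] n 922 knobtop [ 0.538  -0.1825] z 0.0712 flange c [ 0.5382 -0.1824] dia 0.0331 mean [ 0.5369 -0.1869  0.0595]
px [401. 103.] n 2463 knobtop [ 0.5373 -0.2828] z 0.0258 flange c [ 0.5375 -0.2837] dia 0.0526 mean [ 0.5365 -0.2812  0.0116]
px [288. 210.] n 1407 knobtop [ 0.4206 -0.1929] z 0.0256 flange c [ 0.4199 -0.1931] dia 0.0434 mean [ 0.421  -0.1927  0.0117]
```

View pics/w10.png

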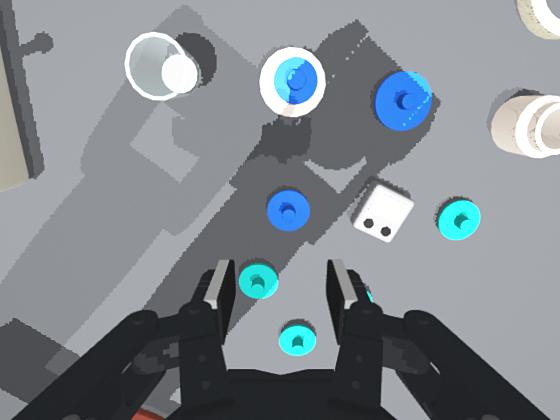

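View pics/s10.png

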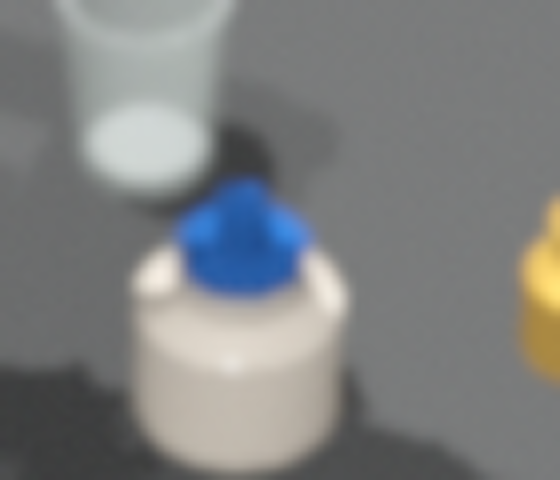

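>>> play_rows(motion=[[-0.1, [-0.0187, -0.0113, -0.04], 0], [-0.1, [-0.0187, -0.0113, -0.09], 0], [-0.1, [-0.0187, -0.0113, -0.13], 0], [-0.1, [-0.0187, -0.0113, -0.149], 0], [-0.1, [-0.0187, -0.0113, -0.149], 0]])

```text
time: 17.7
tool_pos: [0.4173, -0.1913, 0.0133]
tool_rot: [0.527, 0.468, 0.533, -0.468]
contact_force: [0.4, 0.1, -0.4]
gripper_width: 0.551
```

>>> play_rows(motion=[[-0.1, [0, 0, 0], 0], [0.5, [0, 0, 0], 0], [1, [0, 0, 0], 0], [1, [0, 0, 0], 0], [1, [0, 0, 0], 0]])

```text
time: 18.2
tool_pos: [0.4211, -0.1939, 0.0189]
tool_rot: [0.531, 0.468, 0.529, -0.468]
contact_force: [-0.7, 1.1, 6.6]
gripper_width: 0.117
```

>>> play_rows(motion=[[1, [0, 0, 0.05], 0], [1, [0, 0, 0.1], 0], [1, [0, 0, 0.15], 0], [1, [0, -0.05, 0.15], 0], [1, [0.02, -0.1, 0.15], 0]])

```text
time: 18.7
tool_pos: [0.4391, -0.2913, 0.1711]
tool_rot: [0.533, 0.468, 0.528, -0.468]
contact_force: [0.8, 0.6, 0.9]
gripper_width: 0.118
```

>>> play_rows(motion=[[1, [0.01, -0.05, 0], 0], [1, [0.02, -0.1, 0], 0], [1, [0.02, -0.1, 0], 0], [1, [0.02, -0.1, 0], 0]])

```text
time: 19.1
tool_pos: [0.458, -0.3904, 0.1665]
tool_rot: [0.529, 0.469, 0.53, -0.468]
contact_force: [-0.3, -0.0, -0.0]
gripper_width: 0.119
```

```bash
cat > jar.py <<'E'
from h import *
from lid import lids
x0,y0=map(float,sys.argv[1:3])
s=state();print(s['tool_pos'],s['time'],s['gripper_width'])
info=cams.camera_info('wrist'); im,d=save('wrist',sys.argv[3]); lids('wrist',info,im,d)
v,u=np.mgrid[0:420,0:560]
P=unproj('wrist',np.c_[u.ravel(),v.ravel()],d.ravel(),info=info)
q=P[(abs(P[:,0]-x0)<.05)&(abs(P[:,1]-y0)<.045)]
for lo,hi in((.047,.058),(.03,.04)):
    z=q[(q[:,2]>lo)&(q[:,2]<hi)]
    if len(z)>5:
      r=cv2.minEnclosingCircle(z[:,:2].astype(np.float32)); print(lo,len(z),r, np.median(z[:,2]), (z.max(0)+z.min(0))/2)
print(state()['tool_pos'])
E
python3 jar.py .533 -.405 w11
```

```text
[ 0.45796798 -0.39035372  0.16649149] 19.1 0.11893463540807392
px [46. 78.] n 121 knobtop [ 0.5389 -0.1958] z 0.0557 flange c None dia None mean [ 0.5389 -0.1958  0.0535]
px [195.  88.] n 75 knobtop [ 0.5416 -0.3051] z 0.0109 flange c [ 0.5629 -0.2882] dia 0.01 mean [ 0.5447 -0.3028  0.0079]
px [27. 76.] n 345 knobtop [ 0.5387 -0.187 ] z 0.0699 flange c [ 0.5383 -0.1821] dia 0.0212 mean [ 0.5396 -0.1866  0.0615]
px [177.  92.] n 148 knobtop [ 0.5374 -0.2889] z 0.0254 flange c [ 0.5393 -0.2854] dia 0.0154 mean [ 0.5398 -0.2885  0.0156]
px [280. 256.] n 2890 knobtop [ 0.4584 -0.3914] z 0.1735 flange c [ 0.4566 -0.3917] dia 0.0445 mean [ 0.464  -0.3905  0.1608]
0.047 787 ((0.533410906791687, -0.40645456314086914), 0.021759292110800743) 0.0511150012136774 [ 0.533703   -0.40604244  0.05052634]
0.03 993 ((0.5335748791694641, -0.4064226448535919), 0.027171961963176727) 0.03713978357525921 [ 0.53379309 -0.40574432  0.03503804]
[ 0.45800797 -0.38926687  0.16668618]
```

View pics/w11.png

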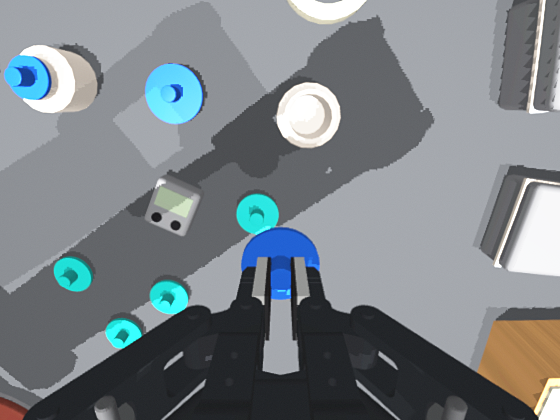

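>>> play_rows(motion=[[1, [0.045, -0.008, 0], 0], [1, [0.0757, -0.0155, 0], 0], [1, [0.0757, -0.0155, -0.04], 0], [1, [0.0757, -0.0155, -0.075], 0], [1, [0.0757, -0.0155, -0.075], 0]])

```text
time: 19.65
tool_pos: [0.5309, -0.4002, 0.0858]
tool_rot: [0.526, 0.468, 0.535, -0.467]
contact_force: [0.3, 0.8, -1.6]
gripper_width: 0.12
```

>>> play_rows(motion=[[1, [0, 0, 0], 0], [1, [0, 0, 0], 0], [1, [0, 0, -0.01], 0], [1, [0, 0, -0.02], 0], [1, [0, 0, -0.026], 0]])

```text
time: 20.15
tool_pos: [0.5337, -0.4049, 0.0653]
tool_rot: [0.53, 0.468, 0.53, -0.468]
contact_force: [-0.2, 1.4, -0.6]
gripper_width: 0.117
```

>>> play_rows(motion=[[1, [0, 0, -0.004], 0], [1, [0, 0, -0.008], 0], [1, [0, 0, -0.008], 0]])

```text
time: 20.45
tool_pos: [0.5357, -0.4065, 0.0645]
tool_rot: [0.531, 0.468, 0.529, -0.468]
contact_force: [-6.8, 6.8, 23.3]
gripper_width: 0.116
```

>>> play_rows(motion=[[-0.1, [0, 0, 0.008], 0], [-0.1, [0, 0, 0.008], 0], [-0.1, [0, 0, 0.04], 0], [-0.1, [0, 0, 0.09], 0], [-0.5, [-0.04, 0, 0.11], 0]])

```text
time: 20.95
tool_pos: [0.4975, -0.4065, 0.1727]
tool_rot: [0.534, 0.467, 0.528, -0.467]
contact_force: [0.9, -2.0, 1.3]
gripper_width: 0.702
```

>>> play_rows(motion=[[-0.8, [-0.04, 0, 0], 0], [-0.8, [-0.06, 0, 0], 0], [-0.8, [-0.06, 0, 0], 0], [-0.8, [-0.06, 0, 0], 0]])

```text
time: 21.35
tool_pos: [0.4339, -0.4049, 0.1672]
tool_rot: [0.53, 0.468, 0.53, -0.468]
contact_force: [0.2, 0.6, 0.1]
gripper_width: 0.897
```

```bash
python3 jar.py .533 -.405 w12
```

```text
[ 0.43390009 -0.40492065  0.16722846] 21.35 0.8970293909059149
px [26. 46.] n 143 knobtop [ 0.5375 -0.1957] z 0.056 flange c None dia None mean [ 0.5375 -0.1957  0.0533]
px [ 8. 41.] n 341 knobtop [ 0.5378 -0.1877] z 0.0692 flange c [ 0.5396 -0.1825] dia 0.0194 mean [ 0.5394 -0.187   0.0608]
px [181.  66.] n 106 knobtop [ 0.5342 -0.3039] z 0.0107 flange c [ 0.539  -0.2888] dia 0.051 mean [ 0.5377 -0.3027  0.0062]
px [302.  84.] n 1795 knobtop [ 0.534  -0.4074] z 0.0709 flange c [ 0.5342 -0.4072] dia 0.0423 mean [ 0.5324 -0.4102  0.0577]
px [162.  62.] n 168 knobtop [ 0.5366 -0.2885] z 0.0254 flange c [ 0.5387 -0.2862] dia 0.0164 mean [ 0.5386 -0.2886  0.0157]
0.047 2386 ((0.5338595509529114, -0.4064120650291443), 0.022119469940662384) 0.05517958696984926 [ 0.53393932 -0.40657266  0.05337911]
0.03 729 ((0.5331337451934814, -0.40581178665161133), 0.027103379368782043) 0.03698068095696205 [ 0.53274145 -0.40586193  0.03627686]
[ 0.43437293 -0.40492748  0.16735139]
```

View pics/w12.png

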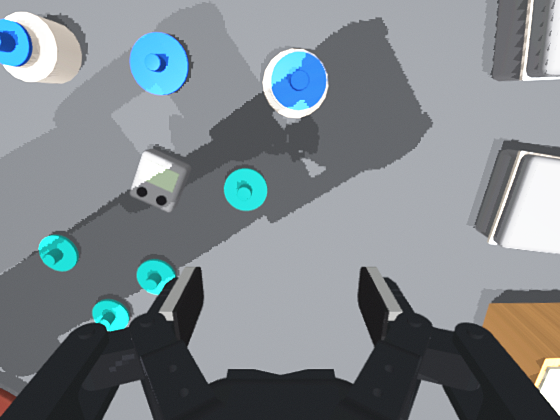

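>>> play_rows(motion=[[-0.8, [0.05, -0.001, 0], 0], [-0.8, [0.0992, -0.001, -0.02], 0], [-0.8, [0.0992, -0.001, -0.06], 0], [-0.8, [0.0992, -0.001, -0.09], 0], [-0.8, [0.0992, -0.001, -0.115], 0]])

```text
time: 21.9
tool_pos: [0.534, -0.4046, 0.0495]
tool_rot: [0.529, 0.468, 0.532, -0.467]
contact_force: [0.5, -0.6, -0.3]
gripper_width: 0.903
```

>>> play_rows(motion=[[-0.8, [0, 0, -0.02], 0], [-0.8, [0, 0, -0.035], 0], [-0.8, [0, 0, -0.042], 0], [-0.8, [0, 0, -0.045], 0], [-0.8, [0, 0, -0.045], 0]])

```text
time: 22.4
tool_pos: [0.5337, -0.4063, 0.0085]
tool_rot: [0.53, 0.468, 0.53, -0.468]
contact_force: [-0.4, -0.6, 0.2]
gripper_width: 0.904
```

>>> play_rows(motion=[[0, [0, 0, 0], 0], [0.5, [0, 0, 0], 0], [1, [0, 0, 0], 0], [1, [0, 0, 0], 0]])

```text
time: 22.8
tool_pos: [0.5342, -0.407, 0.01]
tool_rot: [0.531, 0.468, 0.529, -0.468]
contact_force: [-0.0, -0.1, 5.8]
gripper_width: 0.613
```

```bash
python3 -c "
from h import *
save('side','s13',(270,300,400,420),6)"
```

```text
(no output)
```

View pics/s13.png

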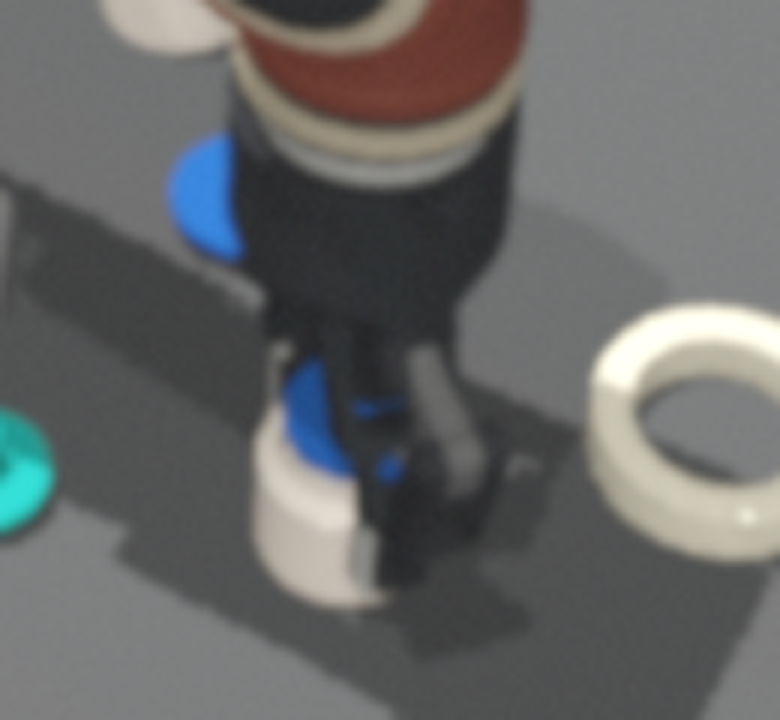

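>>> play_rows(motion=[[1, [0, 0, 0.03], 0], [1, [0, 0, 0.08], 0], [1, [0, 0.01, 0.13], 0], [1, [0, 0.05, 0.16], 0], [1, [0, 0.09, 0.19], 0]])

```text
time: 23.35
tool_pos: [0.5329, -0.3164, 0.1994]
tool_rot: [0.53, 0.469, 0.529, -0.469]
contact_force: [-0.7, 0.4, -0.6]
gripper_width: 0.618
```

>>> play_rows(motion=[[1, [0, 0.045, 0.02], 0], [1, [0, 0.09, 0.03], 0], [1, [0, 0.135, 0.03], 0], [1, [0, 0.18, 0.03], 0], [1, [0, 0.225, 0.03], 0]])

```text
time: 23.85
tool_pos: [0.5324, -0.0898, 0.2271]
tool_rot: [0.53, 0.468, 0.53, -0.468]
contact_force: [0.1, -0.1, -2.1]
gripper_width: 0.616
```

>>> play_rows(motion=[[1, [0.01, 0.045, 0], 0], [1, [0.02, 0.09, 0], 0], [1, [0.03, 0.135, 0], 0], [1, [0.04, 0.18, 0], 0], [1, [0.046, 0.225, 0], 0]])

```text
time: 24.35
tool_pos: [0.5789, 0.1351, 0.2269]
tool_rot: [0.53, 0.468, 0.53, -0.468]
contact_force: [0.3, 0.1, -1.3]
gripper_width: 0.615
```

>>> play_rows(motion=[[1, [0, 0.05, 0], 0], [1, [0, 0.1, 0], 0], [1, [0, 0.15, 0], 0], [1, [0, 0.19, 0], 0], [1, [0, 0.205, 0], 0]])

```text
time: 24.85
tool_pos: [0.5779, 0.3416, 0.2264]
tool_rot: [0.53, 0.467, 0.531, -0.468]
contact_force: [-0.4, -0.6, -0.7]
gripper_width: 0.614
```

```bash
python3 w.py w14 back_bar bar_face; python3 lid.py
```

```text
[0.5779043  0.34164296 0.22642846] 0.6136905811787332
back_bar [([0.636, 0.272, 0.0849], 0.78, [361, 143])]
bar_face [([0.5476, 0.261, 0.0842], 0.71, [351, 234])]
[0.57876507 0.33823581 0.22671672]
px [ 36. 278.] n 3812 knobtop [0.4629 0.5765] z 0.1213 flange c [0.4596 0.5768] dia 0.1103 mean [0.4633 0.5763 0.0973]
px [277. 327.] n 8328 knobtop [0.5805 0.3387] z 0.2872 flange c [0.5781 0.3385] dia 0.0444 mean [0.5822 0.3389 0.2739]
```

View pics/w14.png

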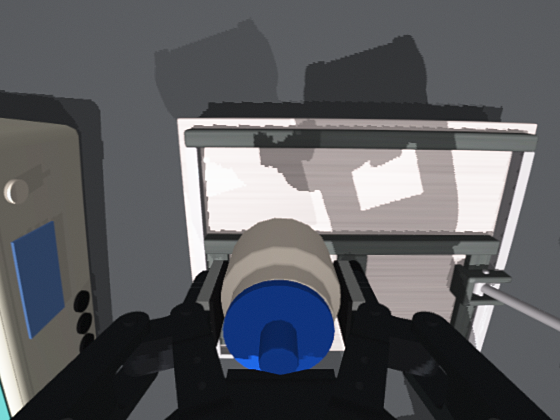

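>>> play_rows(motion=[[1, [0.0035, 0, -0.03], 0], [1, [0.0035, 0, -0.07], 0], [1, [0.0035, 0, -0.1], 0], [1, [0.0035, 0, -0.12], 0], [1, [0.0035, 0, -0.13], 0]])

```text
time: 25.55
tool_pos: [0.5816, 0.3355, 0.0946]
tool_rot: [0.529, 0.467, 0.53, -0.47]
contact_force: [-0.1, -0.5, -1.6]
gripper_width: 0.616
```

>>> play_rows(motion=[[1, [0, 0, -0.004], 0], [1, [0, 0, -0.008], 0], [1, [0, 0, -0.011], 0], [1, [0, 0, -0.012], 0]])

```text
time: 25.95
tool_pos: [0.5833, 0.3385, 0.0867]
tool_rot: [0.53, 0.469, 0.53, -0.468]
contact_force: [-0.1, 0.4, -1.6]
gripper_width: 0.613
```

>>> play_rows(motion=[[1, [0, 0, -0.002], 0], [1, [0, 0, -0.004], 0], [1, [0, 0, -0.004], 0]])

```text
time: 26.25
tool_pos: [0.5834, 0.3387, 0.085]
tool_rot: [0.53, 0.468, 0.53, -0.468]
contact_force: [-5.4, -2.4, 9.4]
gripper_width: 0.617
```

Seated. Open (gradually) and lift.

>>> play_rows(motion=[[0, [0, 0, 0.002], 0], [-0.4, [0, 0, 0.002], 0], [-0.8, [0, 0, 0.002], 0], [-0.8, [0, 0, 0.03], 0], [-0.8, [0, 0, 0.08], 0]])

```text
time: 26.75
tool_pos: [0.5796, 0.337, 0.1564]
tool_rot: [0.528, 0.465, 0.532, -0.472]
contact_force: [0.6, -0.6, -1.1]
gripper_width: 0.902
```

>>> play_rows(motion=[[-0.8, [0, 0, 0.05], 0], [-0.8, [-0.03, -0.04, 0.07], 0], [-0.8, [-0.07, -0.07, 0.07], 0], [-0.8, [-0.11, -0.11, 0.07], 0], [-0.8, [-0.11, -0.11, 0.07], 0]])

```text
time: 27.25
tool_pos: [0.4692, 0.2261, 0.2302]
tool_rot: [0.529, 0.467, 0.53, -0.469]
contact_force: [0.2, 1.3, -0.1]
gripper_width: 0.899
```

```bash
cat > pj.py <<'E'
from h import *
from lid import lids
s=state();print(s['tool_pos'],s['time'])
info=cams.camera_info('wrist'); im,d=save('wrist',sys.argv[1]); lids('wrist',info,im,d)
for n in('back_bar','bar_face','jar_mid','jar_narrow'):
    print(n,[(np.round(x['at'],4).tolist(),round(x['score'],2)) for x in nets.landmark_of('wrist',n)[:2]])
E
python3 pj.py w15
```

```text
[0.46922874 0.22605598 0.23022639] 27.25
px [142.  43.] n 3068 knobtop [0.5808 0.3374] z 0.1456 flange c [0.5813 0.3379] dia 0.0436 mean [0.5807 0.3365 0.1322]
back_bar [([0.5364, 0.2628, 0.0739], 0.32)]
bar_face [([0.5448, 0.2628, 0.0832], 0.98)]
jar_mid []
jar_narrow []
```

View pics/w15.png

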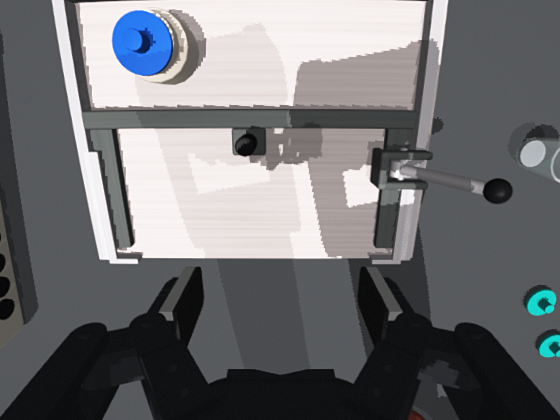

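>>> play_rows(motion=[[-0.8, [0, -0.05, 0], 0], [-0.8, [-0.01, -0.1, 0], 0], [-0.8, [-0.01, -0.145, 0], 0], [-0.8, [-0.02, -0.19, 0], 0], [-0.8, [-0.03, -0.235, 0], 0]])

```text
time: 28.0
tool_pos: [0.4436, -0.008, 0.2322]
tool_rot: [0.53, 0.468, 0.53, -0.468]
contact_force: [1.4, 0.2, 0.6]
gripper_width: 0.903
```

>>> play_rows(motion=[[-0.8, [0, -0.05, -0.01], 0], [-0.8, [0, -0.1, -0.03], 0], [-0.8, [0, -0.15, -0.05], 0], [-0.8, [0, -0.17, -0.06], 0], [-0.8, [0, -0.17, -0.06], 0]])

```text
time: 28.5
tool_pos: [0.4425, -0.1791, 0.1695]
tool_rot: [0.528, 0.469, 0.53, -0.47]
contact_force: [-0.2, -1.0, 0.4]
gripper_width: 0.9
```

```bash
python3 jar.py .538 -.18 w16; python3 jar.py .538 -.18 w17
```

```text
[ 0.44254315 -0.17914274  0.16946494] 28.5 0.8998176178990553
px [302.  88.] n 1035 knobtop [ 0.5384 -0.1819] z 0.0711 flange c [ 0.5385 -0.1815] dia 0.0333 mean [ 0.5377 -0.1855  0.0594]
px [402. 105.] n 2562 knobtop [ 0.5372 -0.2827] z 0.0257 flange c [ 0.5373 -0.2834] dia 0.0528 mean [ 0.5376 -0.2819  0.0115]
0.047 1350 ((0.5379774570465088, -0.18096983432769775), 0.017571480944752693) 0.05519245632048103 [ 0.53837566 -0.18090915  0.05340926]
0.03 1665 ((0.5382707715034485, -0.18052852153778076), 0.02715028077363968) 0.037098639017281054 [ 0.5380981  -0.1803673   0.03654477]
[ 0.44308781 -0.17770708  0.17060159]
[ 0.44308781 -0.17770708  0.17060159] 28.55 0.8984561358145254
px [304.  89.] n 1079 knobtop [ 0.5385 -0.1818] z 0.0711 flange c [ 0.5386 -0.1814] dia 0.0333 mean [ 0.538  -0.185   0.0593]
px [403. 106.] n 2536 knobtop [ 0.5373 -0.2827] z 0.0257 flange c [ 0.5376 -0.2834] dia 0.0525 mean [ 0.5377 -0.2821  0.0115]
0.047 1339 ((0.5379350185394287, -0.18099625408649445), 0.017687484622001648) 0.05517309936790005 [ 0.53841713 -0.18087348  0.05322892]
0.03 1644 ((0.5380470752716064, -0.18031840026378632), 0.02705368585884571) 0.03712978880118478 [ 0.53810106 -0.17998761  0.03675324]
[ 0.4434823  -0.17691456  0.17148099]
```

View pics/w17.png

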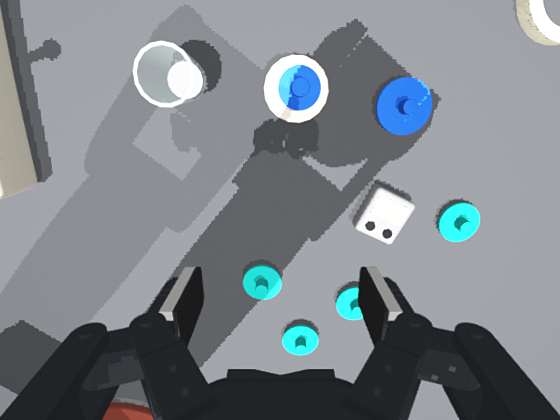

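>>> play_rows(motion=[[-0.8, [0.05, -0.003, 0], 0], [-0.8, [0.0946, -0.0035, -0.02], 0], [-0.8, [0.0946, -0.0035, -0.06], 0], [-0.8, [0.0946, -0.0035, -0.09], 0], [-0.8, [0.0946, -0.0035, -0.118], 0]])

```text
time: 29.1
tool_pos: [0.5388, -0.1783, 0.0529]
tool_rot: [0.531, 0.467, 0.531, -0.467]
contact_force: [-0.2, 0.2, 0.8]
gripper_width: 0.9
```

>>> play_rows(motion=[[-0.8, [0, 0, -0.02], 0], [-0.8, [0, 0, -0.035], 0], [-0.8, [0, 0, -0.042], 0], [-0.8, [0, 0, -0.045], 0], [-0.8, [0, 0, -0.045], 0]])

```text
time: 29.6
tool_pos: [0.5381, -0.1801, 0.0094]
tool_rot: [0.531, 0.468, 0.53, -0.468]
contact_force: [-0.2, 0.4, 0.2]
gripper_width: 0.904
```

>>> play_rows(motion=[[0, [0, 0, 0], 0], [0.5, [0, 0, 0], 0], [1, [0, 0, 0], 0], [1, [0, 0, 0], 0]])

```text
time: 30.0
tool_pos: [0.5386, -0.1808, 0.0103]
tool_rot: [0.531, 0.469, 0.529, -0.468]
contact_force: [-0.0, -0.3, 5.5]
gripper_width: 0.614
```

>>> play_rows(motion=[[1, [0, 0, 0.03], 0], [1, [0, 0, 0.08], 0], [1, [0, 0, 0.13], 0], [1, [0, 0.02, 0.175], 0], [1, [0.01, 0.05, 0.21], 0]])

```text
time: 30.5
tool_pos: [0.5472, -0.131, 0.2218]
tool_rot: [0.53, 0.469, 0.528, -0.469]
contact_force: [1.0, -0.2, -1.5]
gripper_width: 0.615
```

>>> play_rows(motion=[[1, [0.01, 0.045, 0.01], 0], [1, [0.02, 0.09, 0.01], 0], [1, [0.03, 0.135, 0.01], 0], [1, [0.04, 0.18, 0.01], 0], [1, [0.05, 0.225, 0.01], 0]])

```text
time: 31.0
tool_pos: [0.597, 0.0966, 0.2281]
tool_rot: [0.53, 0.468, 0.53, -0.468]
contact_force: [1.2, -0.3, -0.8]
gripper_width: 0.615
```

>>> play_rows(motion=[[1, [0, 0.05, 0], 0], [1, [0, 0.085, 0], 0], [1, [0, 0.105, 0], 0], [1, [0, 0.105, 0], 0]])

```text
time: 31.4
tool_pos: [0.5965, 0.2023, 0.2277]
tool_rot: [0.53, 0.467, 0.531, -0.467]
contact_force: [0.0, -1.2, -1.3]
gripper_width: 0.616
```

```bash
python3 pj.py w18
```

```text
[0.59645042 0.20229844 0.22774126] 31.4
px [114. 207.] n 1995 knobtop [0.5821 0.3375] z 0.1454 flange c [0.5809 0.3375] dia 0.0442 mean [0.5828 0.336  0.1321]
px [280. 329.] n 5615 knobtop [0.5983 0.2018] z 0.288 flange c [0.5965 0.2016] dia 0.0354 mean [0.6002 0.2021 0.276 ]
back_bar [([0.6343, 0.2711, 0.0839], 0.79), ([0.5164, 0.261, 0.1059], 0.68)]
bar_face [([0.5436, 0.2622, 0.085], 0.64)]
jar_mid [([0.5844, 0.3403, 0.1007], 0.67)]
jar_narrow [([0.5983, 0.2024, 0.2402], 0.74)]
```

View pics/w18.png

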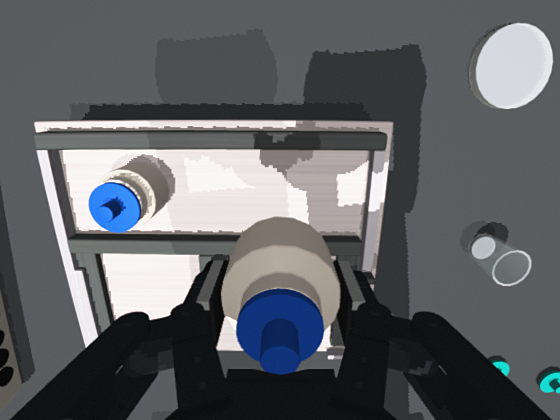

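>>> play_rows(motion=[[1, [0, 0, -0.03], 0], [1, [0, 0, -0.07], 0], [1, [0, 0, -0.1], 0], [1, [0, 0, -0.12], 0], [1, [0, 0, -0.13], 0]])

```text
time: 32.15
tool_pos: [0.5959, 0.1983, 0.0958]
tool_rot: [0.529, 0.467, 0.53, -0.47]
contact_force: [-0.4, -0.2, -0.8]
gripper_width: 0.622
```

>>> play_rows(motion=[[1, [0, 0, -0.004], 0], [1, [0, 0, -0.008], 0], [1, [0, 0, -0.012], 0], [1, [0, 0, -0.015], 0], [1, [0, 0, -0.015], 0]])

```text
time: 32.65
tool_pos: [0.5983, 0.2, 0.0854]
tool_rot: [0.531, 0.469, 0.529, -0.467]
contact_force: [-0.4, -0.1, 2.7]
gripper_width: 0.607
```

>>> play_rows(motion=[[0, [0, 0, -0.001], 0], [-0.4, [0, 0, -0.001], 0], [-0.8, [0, 0, 0], 0], [-0.8, [0, 0, 0.03], 0], [-0.8, [0, 0, 0.08], 0]])

```text
time: 33.15
tool_pos: [0.5941, 0.1992, 0.1593]
tool_rot: [0.528, 0.465, 0.532, -0.471]
contact_force: [0.7, 0.9, 0.3]
gripper_width: 0.897
```

>>> play_rows(motion=[[-0.8, [0, 0, 0.05], 0], [-0.3, [-0.04, 0.02, 0.07], 0], [-0.1, [-0.08, 0.03, 0.07], 0], [-0.1, [-0.11, 0.05, 0.07], 0], [-0.1, [-0.11, 0.05, 0.07], 0]])

```text
time: 33.65
tool_pos: [0.4846, 0.2516, 0.234]
tool_rot: [0.531, 0.467, 0.531, -0.467]
contact_force: [0.8, -0.8, 0.2]
gripper_width: 0.549
```

```bash
python3 pj.py w19; python3 -c "
from h import *
save('side','s19',(180,100,360,240),4)"
```

```text
[0.4845759  0.25162463 0.23395239] 33.65
px [179.  69.] n 2811 knobtop [0.581  0.3378] z 0.1457 flange c [0.5807 0.3383] dia 0.0438 mean [0.5815 0.3371 0.1321]
px [369.  72.] n 1753 knobtop [0.5968 0.1997] z 0.146 flange c [0.5971 0.1994] dia 0.0343 mean [0.597  0.2002 0.1333]
back_bar [([0.6333, 0.2702, 0.0858], 0.86), ([0.513, 0.1216, 0.0919], 0.74)]
bar_face [([0.5782, 0.3412, 0.1312], 0.61), ([0.546, 0.2615, 0.0846], 0.55)]
jar_mid []
jar_narrow [([0.599, 0.2012, 0.0986], 0.79)]
```

View pics/w19.png

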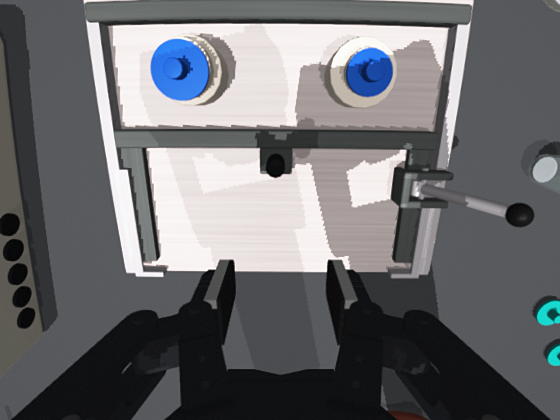

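View pics/s19.png

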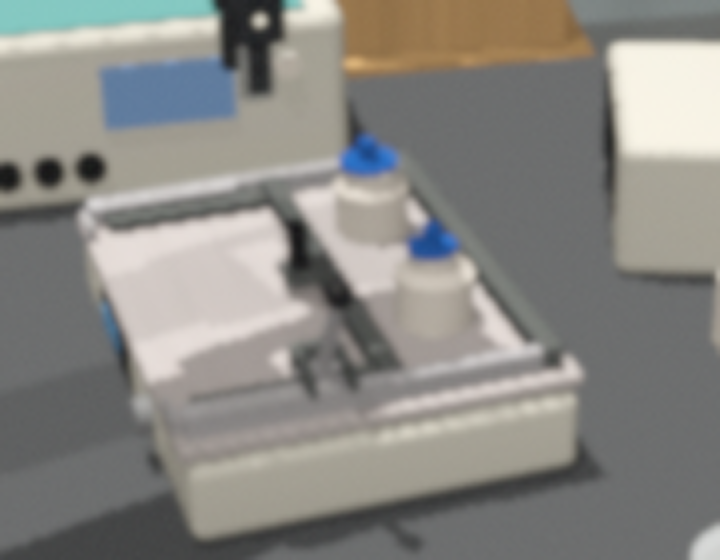

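```bash
python3 -c "
from h import *
print(state()['tool_pos']);cams.grab_frame('wrist');print(nets.landmark_of('wrist','bar_post')[:2])"
```

```text
[0.48809623 0.24932426 0.23343436]
[{'at': [0.5163, 0.258, 0.1058], 'score': 0.86}, {'at': [0.5381, -0.0763, -0.001], 'score': 0.41}]
```

>>> play_rows(motion=[[-0.1, [0.029, 0.011, -0.03], 0], [-0.1, [0.029, 0.011, -0.07], 0], [-0.1, [0.029, 0.011, -0.11], 0], [-0.1, [0.029, 0.011, -0.128], 0], [-0.1, [0.029, 0.011, -0.13], 0]])

```text
time: 34.55
tool_pos: [0.5142, 0.2596, 0.0993]
tool_rot: [0.528, 0.466, 0.531, -0.471]
contact_force: [-0.6, 0.4, -0.2]
gripper_width: 0.551
```

>>> play_rows(motion=[[-0.1, [0, 0, 0], 0], [0.5, [0, 0, 0], 0], [1, [0, 0, 0], 0], [1, [0, 0, 0], 0], [1, [0, 0, 0], 0]])

```text
time: 35.05
tool_pos: [0.5178, 0.2608, 0.1061]
tool_rot: [0.531, 0.469, 0.529, -0.467]
contact_force: [-0.7, -2.5, 5.9]
gripper_width: 0.166
```

>>> play_rows(motion=[[1, [0.005, 0.0006, 0], 0], [1, [0.01, 0.0012, 0], 0], [1, [0.015, 0.0019, 0], 0], [1, [0.02, 0.0025, 0], 0], [1, [0.025, 0.0031, 0], 0]])

```text
time: 35.55
tool_pos: [0.5332, 0.2622, 0.1063]
tool_rot: [0.526, 0.46, 0.535, -0.475]
contact_force: [-38.6, -13.2, 33.5]
gripper_width: 0.158
```

>>> play_rows(motion=[[1, [-0.008, -0.001, 0], 0], [1, [-0.008, -0.001, 0], 0], [1, [-0.008, -0.001, 0], 0]])

```text
time: 35.85
tool_pos: [0.5328, 0.2622, 0.1061]
tool_rot: [0.53, 0.467, 0.53, -0.469]
contact_force: [-6.6, -5.9, 10.7]
gripper_width: 0.16
```

```bash
python3 pj.py w20; python3 -c "
from h import *
save('side','s20',(180,100,360,240),4)
save('top','t20',(110,140,260,280),5)"
```

```text
[0.53284678 0.26219601 0.10605459] 35.85
px [102. 170.] n 9293 knobtop [0.5817 0.3373] z 0.1456 flange c [0.5809 0.3385] dia 0.0446 mean [0.5827 0.3362 0.1324]
px [456. 174.] n 5864 knobtop [0.5975 0.2007] z 0.146 flange c [0.5968 0.1996] dia 0.035 mean [0.5982 0.2026 0.134 ]
back_bar [([0.6356, 0.2732, 0.0834], 0.85)]
bar_face [([0.5642, 0.267, 0.0824], 0.65)]
jar_mid []
jar_narrow [([0.6016, 0.2013, 0.0984], 0.95)]
```

View pics/w20.png

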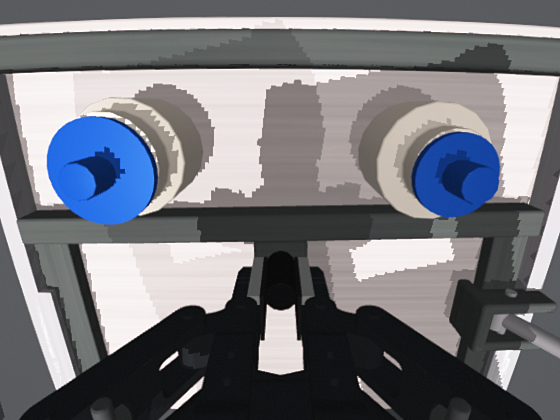

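View pics/s20.png

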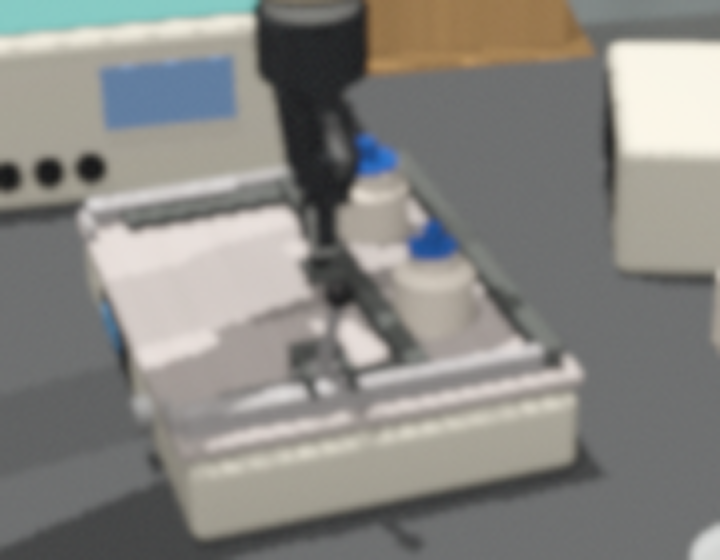

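View pics/t20.png

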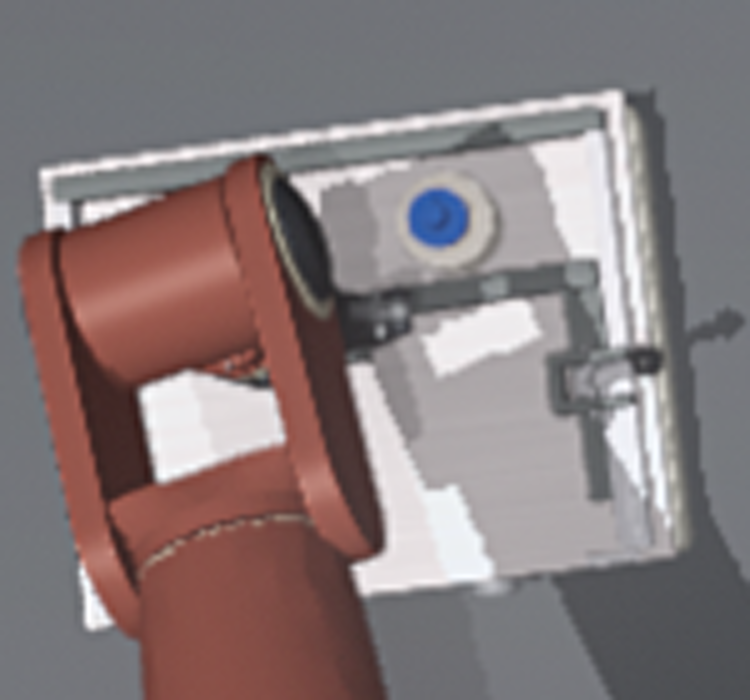

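>>> play_rows(motion=[[-0.1, [0, 0, 0], 0], [-0.1, [0, 0, 0], 0], [-0.1, [0, 0, 0.04], 0], [0.5, [-0.03, -0.004, 0.06], 0], [1, [-0.04, -0.005, 0.06], 0]])

```text
time: 36.7
tool_pos: [0.4941, 0.2589, 0.1674]
tool_rot: [0.531, 0.47, 0.529, -0.466]
contact_force: [-0.2, 1.5, -0.5]
gripper_width: 0.216
```

>>> play_rows(motion=[[1, [0, 0, 0], 0], [1, [0, 0, 0], 0], [1, [0, 0, 0], 0]])

```text
time: 37.0
tool_pos: [0.4931, 0.2577, 0.162]
tool_rot: [0.53, 0.467, 0.53, -0.469]
contact_force: [-1.2, -1.0, 0.6]
gripper_width: 0.003
```

```bash
python3 pj.py w21;python3 lev.py;python3 gap.py
```

```text
[0.49308905 0.25770871 0.16203604] 37.0
px [147.  74.] n 5551 knobtop [0.5809 0.3375] z 0.1456 flange c [0.5811 0.3383] dia 0.044 mean [0.5814 0.3369 0.1323]
px [413.  77.] n 3478 knobtop [0.5968 0.2002] z 0.146 flange c [0.5967 0.1993] dia 0.035 mean [0.5967 0.2013 0.1337]
back_bar [([0.6348, 0.2716, 0.0875], 0.83)]
bar_face [([0.5629, 0.2647, 0.0822], 0.91)]
jar_mid []
jar_narrow []
top [0.5819 0.3367 0.0991] 0.72 ang -1.0459731313630483
side [0.5181 0.0819 0.1731] 0.64 ang 0.9625304244480153
top back_bar [0.6314 0.2731 0.085 ] 0.84 plat x 0.0960 y -0.0008
top bar_face [0.5595 0.2649 0.0845] 0.69 plat x 0.0237 y -0.0000
top bar_post [0.5267 0.2588 0.1096] 0.93 plat x -0.0096 y -0.0020
side back_bar [0.6331 0.269  0.0851] 0.85 plat x 0.0972 y -0.0051
side bar_face [0.5597 0.2679 0.0834] 0.73 plat x 0.0242 y 0.0029
side bar_post [0.5314 0.2617 0.1141] 0.97 plat x -0.0046 y 0.0003
wrist back_bar [0.6334 0.2731 0.0834] 0.59 plat x 0.0980 y -0.0011
wrist bar_face [0.5602 0.268  0.0841] 0.62 plat x 0.0248 y 0.0030
wrist bar_post [0.5334 0.2633 0.1048] 0.62 plat x -0.0024 y 0.0016
[0.49332255 0.25794933 0.16369085] [-0.56743487 -0.69548115 -0.03064701] 38.05
```

View pics/w21.png

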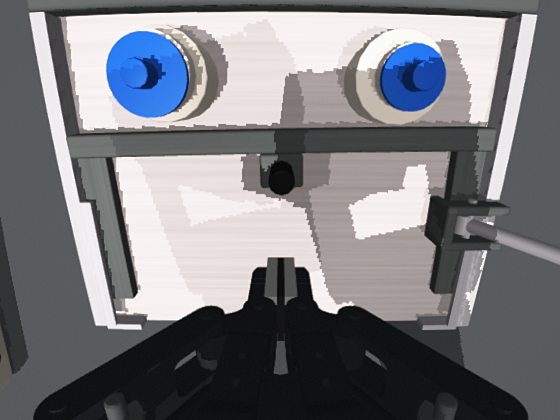

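>>> play_rows(motion=[[1, [0, 0, -0.03], 0], [1, [0, 0, -0.05], 0], [1, [0, 0, -0.059], 0], [1, [0.008, 0.001, -0.06], 0], [1, [0.014, 0.0017, -0.06], 0]])

```text
time: 38.55
tool_pos: [0.5085, 0.2599, 0.1044]
tool_rot: [0.53, 0.469, 0.53, -0.468]
contact_force: [0.1, -0.1, 0.9]
gripper_width: -0.001
```

>>> play_rows(motion=[[1, [0.003, 0.0004, 0], 0], [1, [0.006, 0.0007, 0], 0], [1, [0.009, 0.001, 0], 0], [1, [0.012, 0.0015, 0], 0]])

```text
time: 38.95
tool_pos: [0.5174, 0.2609, 0.1051]
tool_rot: [0.529, 0.466, 0.531, -0.47]
contact_force: [-15.6, -3.6, 13.6]
gripper_width: -0.001
```

>>> play_rows(motion=[[1, [0.003, 0.0004, 0.002], 0], [1, [0.003, 0.0004, 0.004], 0], [1, [0.003, 0.0004, 0.004], 0]])

```text
time: 39.25
tool_pos: [0.5218, 0.2616, 0.1077]
tool_rot: [0.53, 0.468, 0.53, -0.468]
contact_force: [-4.2, -0.6, -0.6]
gripper_width: 0.0
```

```bash
python3 pj.py w22; python3 -c "
from h import *
s=state();print(s['tool_pos'],s['contact_force'],s['ft_torque'])
save('side','s22',(210,120,300,190),8)"
```

```text
[0.52178744 0.26156537 0.10765657] 39.25
px [100. 138.] n 9834 knobtop [0.5825 0.3374] z 0.1456 flange c [0.5819 0.3386] dia 0.0445 mean [0.5835 0.3363 0.1325]
px [462. 131.] n 6375 knobtop [0.6025 0.2012] z 0.1459 flange c [0.6022 0.2   ] dia 0.0356 mean [0.6029 0.2033 0.134 ]
back_bar [([0.6331, 0.2732, 0.0843], 0.68)]
bar_face [([0.5726, 0.2657, 0.0834], 0.81), ([0.6346, 0.2724, 0.0876], 0.68)]
jar_mid []
jar_narrow [([0.6043, 0.1999, 0.0932], 0.61)]
[0.52183407 0.2615405  0.10763032] [-5.6767679  -0.87381254  1.02229361] [-0.06069763  0.91732379  0.02723701]
```

View pics/w22.png

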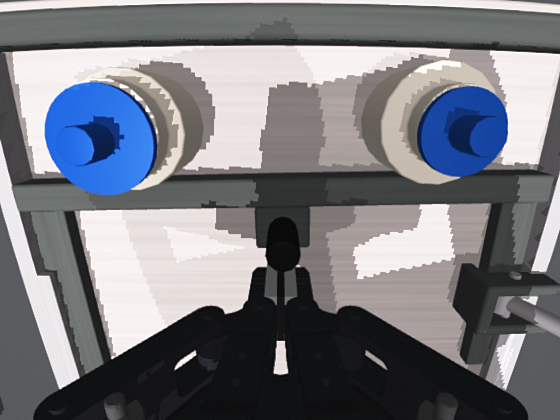

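View pics/s22.png

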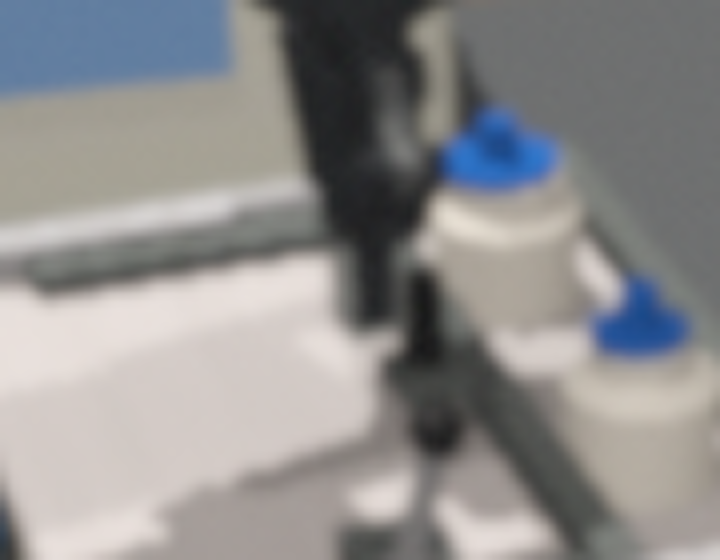

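>>> play_rows(motion=[[1, [0.002, 0.0002, 0], 0], [1, [0.004, 0.0005, 0], 0], [1, [0.005, 0.0006, 0], 0], [1, [0.005, 0.0006, 0], 0]])

```text
time: 39.95
tool_pos: [0.5269, 0.2622, 0.1077]
tool_rot: [0.53, 0.468, 0.53, -0.468]
contact_force: [-5.1, 0.1, 1.5]
gripper_width: -0.005
```

>>> play_rows(motion=[[1, [0.002, 0.0002, 0], 0], [1, [0.004, 0.0005, 0], 0], [1, [0.005, 0.0006, 0], 0], [1, [0.005, 0.0006, 0], 0]])

```text
time: 40.35
tool_pos: [0.5314, 0.2627, 0.1077]
tool_rot: [0.529, 0.467, 0.531, -0.469]
contact_force: [-7.3, -1.0, 2.3]
gripper_width: 0.001
```

```bash
python3 pj.py w23; python3 -c "
from h import *
s=state();print(s['tool_pos'],s['contact_force'],s['ft_torque'])"
```

```text
[0.53139004 0.26269799 0.10772317] 40.35
px [100. 139.] n 9840 knobtop [0.592  0.3386] z 0.1456 flange c [0.5915 0.3399] dia 0.0445 mean [0.5929 0.3375 0.1325]
px [462. 132.] n 6363 knobtop [0.6119 0.2025] z 0.146 flange c [0.612  0.2014] dia 0.0353 mean [0.6123 0.2045 0.134 ]
back_bar [([0.6371, 0.2696, 0.0819], 0.8), ([0.5494, 0.2596, 0.1079], 0.17)]
bar_face []
jar_mid []
jar_narrow [([0.6183, 0.203, 0.0976], 0.72)]
[0.53141157 0.26270817 0.10777922] [-6.96047945 -0.64354576  2.61108066] [-0.15708794  1.17740251  0.05902324]
```

View pics/w23.png

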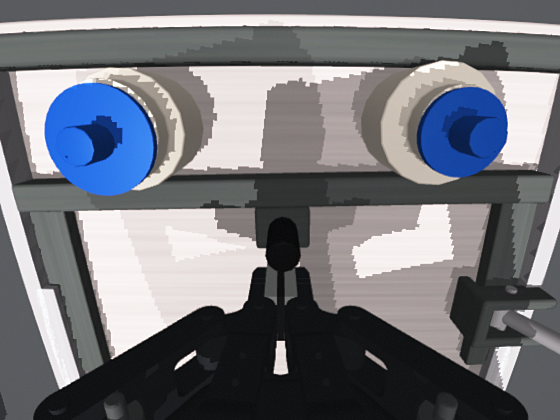

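>>> play_rows(motion=[[1, [0.002, 0.0002, 0], 0], [1, [0.003, 0.0004, 0], 0], [1, [0.004, 0.0005, 0], 0], [1, [0.004, 0.0005, 0], 0]])

```text
time: 41.0
tool_pos: [0.533, 0.2635, 0.1077]
tool_rot: [0.528, 0.466, 0.532, -0.47]
contact_force: [-16.6, -0.7, 7.8]
gripper_width: 0.006
```

>>> play_rows(motion=[[1, [0.002, 0.0002, 0], 0], [1, [0.003, 0.0004, 0], 0], [1, [0.003, 0.0004, 0], 0]])

```text
time: 41.3
tool_pos: [0.533, 0.2635, 0.1077]
tool_rot: [0.526, 0.463, 0.534, -0.473]
contact_force: [-28.9, -3.2, 16.2]
gripper_width: 0.001
```

>>> play_rows(motion=[[1, [-0.006, -0.0007, 0], 0], [1, [-0.02, -0.002, 0], 0], [1, [-0.04, -0.004, 0.03], 0], [1, [-0.08, -0.008, 0.08], 0], [1, [-0.09, -0.01, 0.1], 0]])

```text
time: 41.8
tool_pos: [0.4494, 0.2538, 0.2102]
tool_rot: [0.531, 0.469, 0.529, -0.467]
contact_force: [1.4, 0.7, 1.1]
gripper_width: 0.003
```

>>> play_rows(motion=[[1, [0, 0, 0], 0], [1, [0, 0, 0], 0], [1, [0, 0, 0], 0]])

```text
time: 42.1
tool_pos: [0.4496, 0.2535, 0.2068]
tool_rot: [0.53, 0.468, 0.53, -0.468]
contact_force: [0.8, -0.2, -0.1]
gripper_width: 0.001
```

```bash
python3 pj.py w24;  python3 gap.py
python3 - <<'E'
from h import *
s=state();info=cams.camera_info('wrist'); im,d=cams.grab_frame('wrist')
v,u=np.mgrid[0:420,0:560]
P=unproj('wrist',np.c_[u.ravel(),v.ravel()],d.ravel(),info=info)
t=.124; ex=np.array([np.cos(t),np.sin(t)]);ey=np.array([-np.sin(t),np.cos(t)])
O=np.array([.536,.262]); a=(P[:,:2]-O)@ex; b=(P[:,:2]-O)@ey
for yb in(-.13,-.11,-.02,0.02,.11,.13):
    m=(abs(b-yb)<.005)&(abs(P[:,2]-.092)<.005)&(a>0)&(a<.13)
    x=np.sort(a[m]); g=np.diff(x); 
    if len(x)>5:
        k=g.argmax(); print(yb,len(x),'bar %.4f..%.4f back %.4f..%.4f'%(x[0],x[k],x[k+1],x[-1]))
E
```

```text
[0.44960818 0.25345616 0.20683424] 42.1
px [171.   9.] n 1014 knobtop [0.5803 0.3377] z 0.1315 flange c None dia None mean [0.5803 0.3376 0.1299]
px [393.   6.] n 495 knobtop [0.5992 0.2002] z 0.1316 flange c None dia None mean [0.5992 0.2003 0.13  ]
back_bar []
bar_face [([0.581, 0.266, 0.0814], 0.7)]
jar_mid []
jar_narrow []
top back_bar [0.6349 0.2744 0.0842] 0.92 plat x 0.0996 y 0.0000
top bar_face [0.5781 0.2692 0.0857] 0.93 plat x 0.0427 y 0.0019
top bar_post [0.5476 0.2618 0.1076] 0.76 plat x 0.0115 y -0.0016
side back_bar [0.6268 0.2724 0.0845] 0.83 plat x 0.0914 y -0.0009
side bar_face [0.5779 0.2682 0.088 ] 0.68 plat x 0.0423 y 0.0010
side bar_post [0.551  0.2654 0.1137] 0.88 plat x 0.0153 y 0.0015
wrist bar_face [0.5832 0.267  0.0841] 0.91 plat x 0.0474 y -0.0009
wrist bar_post [0.5509 0.2631 0.1054] 0.73 plat x 0.0149 y -0.0008
[0.44929406 0.25367244 0.20768515] [-0.19999333  0.16576456 -0.06120353] 42.95
-0.13 285 bar 0.0261..0.0280 back 0.0284..0.0417
-0.11 299 bar 0.0255..0.0346 back 0.0351..0.0419
-0.02 332 bar 0.0083..0.0249 back 0.0261..0.0420
0.02 312 bar 0.0263..0.0291 back 0.0296..0.0417
0.11 299 bar 0.0262..0.0366 back 0.0371..0.0426
0.13 288 bar 0.0266..0.0287 back 0.0291..0.0425
```

View pics/w24.png

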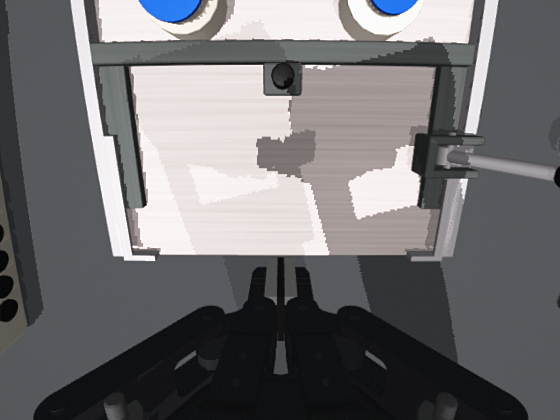

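>>> play_rows(motion=[[1, [0.03, 0.003, 0.05], 0], [1, [0.04, 0.005, 0.07], 0], [1, [0.04, 0.005, 0.07], 0], [1, [0.04, 0.005, 0.07], 0]])

```text
time: 43.4
tool_pos: [0.4897, 0.2588, 0.2783]
tool_rot: [0.53, 0.469, 0.53, -0.468]
contact_force: [-1.0, 0.4, -0.3]
gripper_width: -0.001
```

```bash
cat > bars.py <<'E'
from h import *
s=state();info=cams.camera_info('wrist'); im,d=save('wrist',sys.argv[1]); print(s['tool_pos'],s['time'])
from lid import lids; lids('wrist',info,im,d)
v,u=np.mgrid[0:420,0:560]
P=unproj('wrist',np.c_[u.ravel(),v.ravel()],d.ravel(),info=info)
t=.124; ex=np.array([np.cos(t),np.sin(t)]);ey=np.array([-np.sin(t),np.cos(t)])
O=np.array([.536,.262]); a=(P[:,:2]-O)@ex; b=(P[:,:2]-O)@ey
for yb in(-.13,-.11,-.02,0.02,.11,.13):
    m=(abs(b-yb)<.005)&(P[:,2]>.089)&(P[:,2]<.097)&(a>0.0)&(a<.13)
    x=np.sort(a[m]); g=np.diff(x)
    if len(x)>5:
        k=g.argmax(); print(yb,len(x),'bar %.4f..%.4f back %.4f..%.4f gap %.4f'%(x[0],x[k],x[k+1],x[-1],g[k]))
E
python3 bars.py w25
```

```text
[0.48968567 0.25875553 0.27828733] 43.4
px [201.  67.] n 2028 knobtop [0.5944 0.3395] z 0.1458 flange c [0.5943 0.3396] dia 0.0431 mean [0.5943 0.3389 0.132 ]
px [365.  65.] n 1266 knobtop [0.6138 0.1994] z 0.1461 flange c [0.6134 0.199 ] dia 0.0341 mean [0.6132 0.2    0.1333]
px [  7. 181.] n 1299 knobtop [0.4221 0.5761] z 0.0937 flange c [0.4589 0.577 ] dia 0.1083 mean [0.4521 0.5762 0.0784]
-0.13 343 bar 0.0256..0.0414 back 0.0954..0.1110 gap 0.0539
-0.11 333 bar 0.0274..0.0411 back 0.0963..0.1117 gap 0.0551
-0.02 361 bar 0.0229..0.0414 back 0.0961..0.1123 gap 0.0547
0.02 353 bar 0.0268..0.0424 back 0.0964..0.1123 gap 0.0541
0.11 339 bar 0.0274..0.0421 back 0.0971..0.1125 gap 0.0550
0.13 339 bar 0.0266..0.0424 back 0.0961..0.1122 gap 0.0538
```

View pics/w25.png

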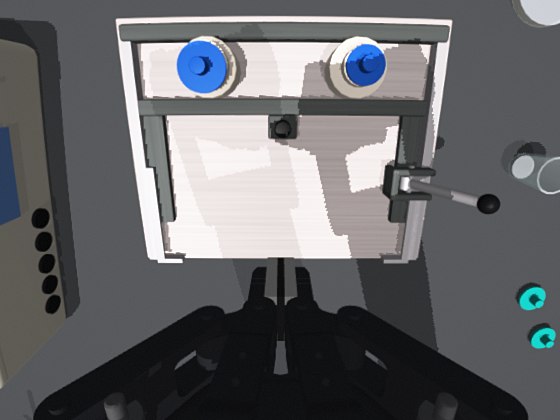

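>>> play_rows(motion=[[1, [0, -0.05, 0], 0], [1, [0.01, -0.1, 0], 0], [1, [0.02, -0.15, 0], 0], [1, [0.027, -0.2, 0], 0], [1, [0.027, -0.23, -0.01], 0]])

```text
time: 43.95
tool_pos: [0.5161, 0.026, 0.2672]
tool_rot: [0.53, 0.468, 0.529, -0.469]
contact_force: [0.3, 0.1, 0.2]
gripper_width: 0.001
```

>>> play_rows(motion=[[1, [0, 0, -0.03], 0], [1, [0, 0, -0.07], 0], [1, [0, 0, -0.1], 0], [1, [0, 0, -0.115], 0], [1, [0, 0, -0.118], 0]])

```text
time: 44.45
tool_pos: [0.514, 0.029, 0.1463]
tool_rot: [0.528, 0.467, 0.532, -0.469]
contact_force: [-0.7, 0.4, 0.2]
gripper_width: 0.001
```

```bash
python3 -c "
from h import *
print(state()['tool_pos']);save('wrist','w26')
save('side','s26',(210,120,330,220),6)"; python3 lev.py
```

```text
[0.51397189 0.02898384 0.1462983 ]
side [0.5162 0.0793 0.1706] 0.53 ang 0.9993606245531947
```

View pics/w26.png

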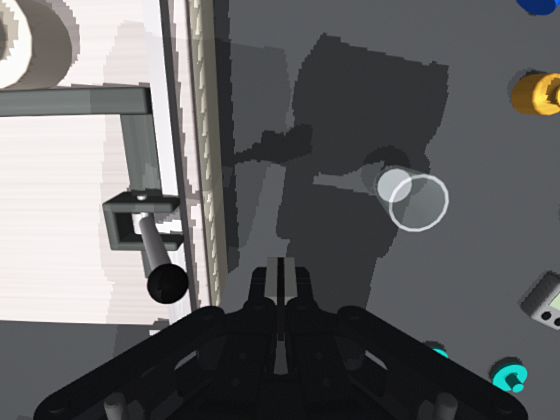

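View pics/s26.png

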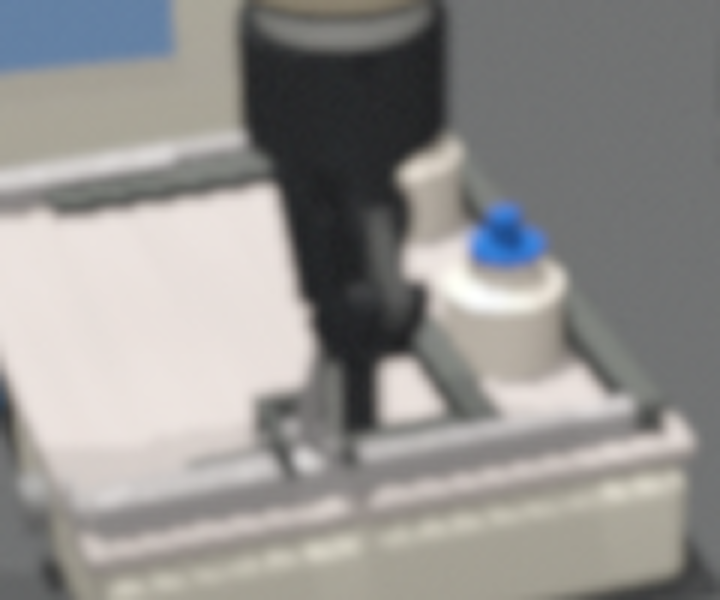

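>>> play_rows(motion=[[1, [-0.001, 0.02, 0], 0], [1, [-0.003, 0.035, 0], 0], [1, [-0.005, 0.05, 0], 0], [1, [-0.007, 0.065, 0], 0], [1, [-0.009, 0.08, 0], 0]])

```text
time: 45.25
tool_pos: [0.5073, 0.1099, 0.15]
tool_rot: [0.53, 0.468, 0.53, -0.468]
contact_force: [0.1, -1.8, 0.6]
gripper_width: 0.001
```

>>> play_rows(motion=[[1, [-0.001, 0.012, 0], 0], [1, [-0.002, 0.02, 0], 0], [1, [-0.002, 0.024, 0], 0], [1, [-0.002, 0.024, 0], 0]])

```text
time: 45.65
tool_pos: [0.505, 0.1333, 0.1493]
tool_rot: [0.53, 0.468, 0.531, -0.468]
contact_force: [-1.2, 0.8, -0.8]
gripper_width: -0.003
```

```bash
python3 lev.py
```

```text
side [0.6322 0.2737 0.0861] 0.7 ang -1.1285323418433584
```

>>> play_rows(motion=[[1, [-0.0005, 0.004, 0], 0], [1, [-0.001, 0.008, 0], 0], [1, [-0.001, 0.011, 0], 0], [1, [-0.001, 0.011, 0], 0]])

```text
time: 46.25
tool_pos: [0.5049, 0.138, 0.1496]
tool_rot: [0.533, 0.465, 0.526, -0.472]
contact_force: [0.9, -20.9, 0.9]
gripper_width: 0.003
```

Reached the stop (21 N). Back off and inspect.

>>> play_rows(motion=[[1, [0, -0.03, 0], 0], [1, [0, -0.05, 0.03], 0], [1, [0, -0.05, 0.08], 0], [1, [-0.02, -0.02, 0.12], 0], [1, [-0.02, 0.03, 0.13], 0]])

```text
time: 46.75
tool_pos: [0.4859, 0.1696, 0.2852]
tool_rot: [0.531, 0.472, 0.527, -0.467]
contact_force: [2.2, 0.6, 0.9]
gripper_width: -0.002
```

>>> play_rows(motion=[[1, [-0.01, 0.05, 0], 0], [1, [-0.01, 0.09, 0], 0], [1, [-0.01, 0.09, 0], 0], [1, [-0.01, 0.09, 0], 0]])

```text
time: 47.15
tool_pos: [0.4741, 0.2608, 0.2786]
tool_rot: [0.53, 0.467, 0.53, -0.468]
contact_force: [0.3, 0.1, 1.0]
gripper_width: -0.001
```

```bash
python3 bars.py w27; python3 lev.py;python3 gap.py;  python3 -c "
from h import *
save('side','s27',(180,100,360,240),4); print(state()['contact_force'])"
```

```text
[0.47405277 0.2608357  0.27859689] 47.15
px [205.  46.] n 2145 knobtop [0.5941 0.3393] z 0.1456 flange c [0.5948 0.3397] dia 0.0435 mean [0.5946 0.339  0.1319]
px [372.  45.] n 1320 knobtop [0.6135 0.1994] z 0.146 flange c [0.6136 0.1989] dia 0.034 mean [0.6132 0.1998 0.1335]
px [  7. 167.] n 1293 knobtop [0.4216 0.5761] z 0.093 flange c [0.4591 0.5757] dia 0.1081 mean [0.4521 0.5762 0.0782]
-0.13 350 bar 0.0261..0.0415 back 0.0957..0.1115 gap 0.0542
-0.11 361 bar 0.0267..0.0421 back 0.0956..0.1121 gap 0.0535
-0.02 394 bar 0.0083..0.0420 back 0.0964..0.1119 gap 0.0544
0.02 377 bar 0.0267..0.0428 back 0.0962..0.1118 gap 0.0534
0.11 351 bar 0.0271..0.0424 back 0.0968..0.1120 gap 0.0544
0.13 354 bar 0.0273..0.0426 back 0.0966..0.1124 gap 0.0540
top [0.5057 0.1581 0.1699] 0.65 ang 0.03911350286894044
side [0.5046 0.1638 0.1669] 0.45 ang -0.03778483080363071
top back_bar [0.5059 0.1583 0.1689] 0.72 plat x -0.0427 y -0.0991
top bar_face [0.5759 0.2675 0.0875] 0.77 plat x 0.0403 y 0.0005
top bar_post [0.5481 0.2607 0.1063] 0.85 plat x 0.0118 y -0.0028
side back_bar [0.6332 0.2705 0.0832] 0.71 plat x 0.0975 y -0.0036
side bar_face [0.5796 0.268  0.0866] 0.89 plat x 0.0440 y 0.0005
wrist back_bar [0.6362 0.274  0.0841] 0.8 plat x 0.1009 y -0.0005
wrist bar_face [0.5798 0.2674 0.0846] 0.74 plat x 0.0441 y -0.0001
wrist bar_post [0.5508 0.2652 0.1073] 0.82 plat x 0.0151 y 0.0013
[0.47437563 0.2600818  0.2787214 ] [ 0.62211189  0.93810023 -0.5820553 ] 48.0
[ 0.41387845 -0.76987583  0.3966103 ]
```

View pics/w27.png

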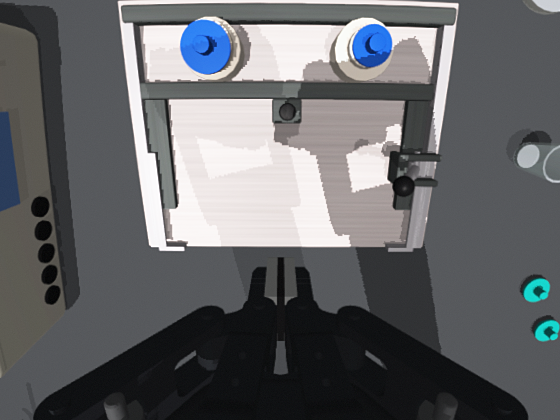

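View pics/s27.png

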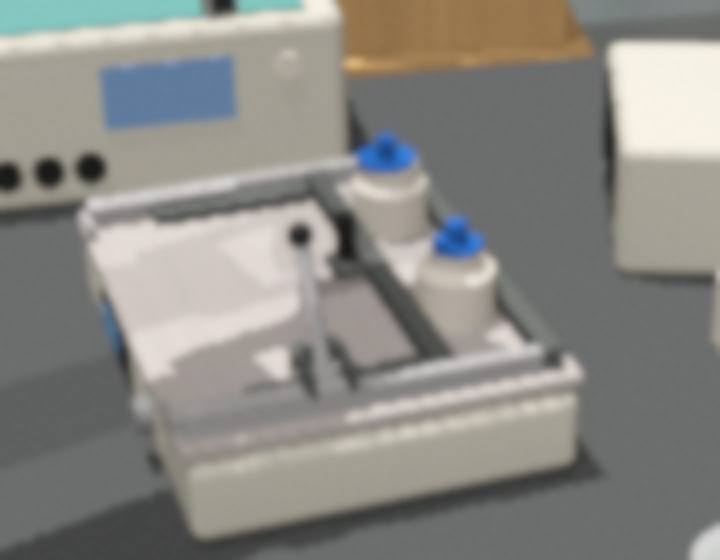

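```bash
python3 -c "
from h import *
print(workorder.job_done(),state()['time'])"
```

```text
the job is handed in; nothing more can be done
the job is handed in; nothing more can be done
```

The job is handed in, and every final check passed. The system gives no verdict, so this rests on my own measurements.

**What I did:** Only the narrow and middle jars were present, so I left the wide lid on the bench as the spare. The turquoise look-alikes and the other bench items were not touched. I did the steps in the order you gave: freed the lever, slid the bar back to a gap of about 91 mm, and pushed each lid into its jar. Then I stood both jars on the platform, pushed the bar snug and flipped the lever back to its stop. It took about 48 s of the 210 s allowed.

**Last checks:**
- **Gap:** about 54 mm along the whole bar, with the bar parallel to the back bar.
- **Lever:** about 0 rad, with the two cameras reading +0.04 and −0.04.
- **Lids:** knob tops at 0.1456 and 0.146 m, where about 0.146 is fully seated. The lids sit within about 2 mm of where the clamped jars should be centred.
- **Robot:** clear of everything, with no contact force.

**What went wrong on the way:** My first try at closing the bar with the post gripped jammed at about 38 N, because the gripper was pressing down on the bar. I let go and pushed behind the post with closed fingers, raised slightly, and it slid with 4 to 7 N. The jars stayed upright.

**Disagreements:** Some network readings near the shaker were plainly wrong, such as one that put the back bar at the lever ball. I ignored them and used the depth measurements instead.

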